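# Put the washed measuring beakers to drain on the pull-out tray

### The arm

A 7-joint arm with a two-finger parallel gripper is mounted at the origin on the work surface. World frame = base frame: x ahead of the robot, y to its left, z up, the work surface at z = 0. Lengths are in m, angles in rad, forces in N, time in s.
With the tool pointing down it reaches from about 0.425 to 0.925 m from the base axis. Payload 6.8 kg.
Tool frame: the origin (TCP) lies midway between the tips of the shut fingers; the grasp point (between the pads) lies 19 mm behind it (bot.hold_point_z is the distance from the TCP to the grasp point, in m); z points along the fingers, y is the line along which they close (so a half turn about z gives the same grasp; the last joint's range is limited). The gripper opens to 85 mm and grips with 20 to 120 N. Pads are 22 mm wide; open, the fingers measure 114 mm over their backs; the gripper's body (76 mm by 85 mm) begins 54 mm behind the grasp point. The pads swing forward as they close: fully open they stand 13 mm farther back than shut.
Start: joints at [1.225, 0.477, 0.022, 1.555, -0.011, 1.109, -0.083], TCP at [0.159, -0.656, 0.231] pointing down, gripper open.
Joint ranges: [-2.96, 2.96], [-0.34, 2.1], [-1.41, 1.46], [0.24, 2.44], [-1.37, 4.51], [0.17, 1.92], [-2.96, 2.96]. Speed limits (rad/s): [2.39, 2.39, 3.14, 3.14, 3.14, 3.14, 3.14].

### API

Orientations are given as a unit quaternion [w, x, y, z].
In Python, from station import bot gives the robot as it stands. The module is installed in compiled form; this text tells all that it offers.
- The arm moves only by the tool step_arm, never from a script. Its argument "increments" is a list that holds one entry, the list of rows, each a list of 7 numbers: the opening, from -1 (shut) to 1 (fully open), then the shift along the tool's x, y, z in mm, then the turn, a rotation vector about the tool's x, y, z in degrees. In form: [[[grip, x, y, z, ax, ay, az], ...]]. A call has 1 to 10 rows; each row is the pose to reach, as a shift and turn from the pose commanded when the call began, along the tool's axes at that moment; what a row does not reach only later rows make up. A row lasts 1/12 s, in which the tool goes at most 41.7 mm and 7.16 degrees, less where a joint would pass 70% of its speed; a pose out of reach is approached as far as the arm can. A call with a gripper value outside its range is refused whole. The fingers move at their own pace and stop on an object; "force" is the grip in N (left out, the last holds). Time passes only in rows, so rows that repeat a pose let the fingers close. It gives the time, the measured TCP pose, the force, the opening and the grip force at its end, in the units of the state.
- bot.get_obs(): the state, without advancing time (a new reading comes with each control period).
- bot.read_camera(name): name is "side" or "top"; returns a dict with "image" (384x512x3 uint8, red, green, blue), "camera_matrix" (3x3 intrinsics, pixels), "R" (3x3) and "t" (3): a world point X has camera coordinates R X + t. Camera axes: x right, y down, z forward; pixel columns grow to the right and rows downward; lengths in m; the calibration is good to about 2 mm. A picture is of the moment at which its call begins. There is no depth.
- bot.hand_in(): hands the job in; it is judged then, once.
The state is a dict: "t": time; "q": joint angles; "joint_vel": joint speeds; "joint_torque": joint torques, N m; "eef_pos": TCP position; "tool_rot": TCP orientation; "contact_force": force on the tool from outside, world axes, zero at the start; "torque": the same for the moment, N m; "gripper_width": opening from 0.0 (shut) to 1.0 (fully open); "grasp_force": force on a finger pad.
Only numpy, scipy, OpenCV 4.12 (cv2) and the standard library are available. Lean on these libraries where they do the work, as an engineer would, in place of code of your own. Each camera call takes 0.05 s, during which the arm holds its last target. There are 200 camera calls.

### The job

Put the washed steel measuring beakers away to drain: pull the rack's drip tray right out to its stop, turn every beaker that is on the bench upside down and stand it mouth-down on the floor of the tray, then push the loaded tray fully home. Leave the other things on the bench where they are.

Things in the scene. Friction and masses are not known exactly. Their poses are not given: they have to be found in the camera images.
- rack: Open grey steel bench rack at the left of the bench, its open front facing right (-y, within 10 degrees). Origin on the bench at the middle of the front edge; own x points into the rack, own y along its width. 340 mm deep, 300 mm wide; plywood top board 175 to 191 mm high, stock on it up to 360 mm high; 24 mm square corner posts.
- tray (a joint): How far the rack's pull-out drip tray is pulled out, m: 0 = fully home at its rear stop, 0.27 = right out at its front stop. Stays where it is left (about 3 N of friction, no spring); slides along the rack's own x axis, outwards towards -x of the rack. Starts between 0 and 0.12.
- tray_floor (a point): Centre of the tray's flat inner floor, 26 mm above the bench, moving with the tray; axes as the rack's. Bare sheet-steel tray, 280 mm long (x) by 244 mm wide (y) outside; a lip 4 mm thick stands 15 mm above the floor all round. Home, its front lip is 30 mm in front of the rack's top board; right out, its rear lip is 20 mm in front of it.
- tray_handle (a point): Middle of the tray's pull bar: dark round bar 10 mm thick, 100 mm long along y of the rack, 50 mm in front of the tray's front lip, 43 mm above the bench, moving with the tray. Free above and below; can be gripped or hooked from above.
- tall1: Stainless-steel measuring beaker, dark rubber band near the base, no handle or spout (may be absent), 82 mm tall, tapered: outside diameter 68 mm at the open mouth, 55 mm at the closed base; wall 3 mm, about 0.15 kg. Starts mouth-up on the bench. Origin: centre of the outside of the base; z axis from base to mouth. tall1 and tall2 are alike. Laid on its side it stays put.
- tall1_mouth (a point): Centre of the open mouth of tall1, in the plane of its rim, on the beaker's axis 82 mm from the body's origin; axes as the beaker's.
- tall2: Stainless-steel measuring beaker, dark rubber band near the base, no handle or spout (may be absent), 82 mm tall, tapered: outside diameter 68 mm at the open mouth, 55 mm at the closed base; wall 3 mm, about 0.15 kg. Starts mouth-up on the bench. Origin: centre of the outside of the base; z axis from base to mouth. tall1 and tall2 are alike. Laid on its side it stays put.
- tall2_mouth (a point): Centre of the open mouth of tall2, in the plane of its rim, on the beaker's axis 82 mm from the body's origin; axes as the beaker's.
- short1: Stainless-steel measuring beaker, dark rubber band near the base, no handle or spout (may be absent), 62 mm tall, tapered: outside diameter 68 mm at the open mouth, 55 mm at the closed base; wall 3 mm, about 0.15 kg. Starts mouth-up on the bench. Origin: centre of the outside of the base; z axis from base to mouth. short1 and short2 are alike. Laid on its side it stays put.
- short1_mouth (a point): Centre of the open mouth of short1, in the plane of its rim, on the beaker's axis 62 mm from the body's origin; axes as the beaker's.
- short2: Stainless-steel measuring beaker, dark rubber band near the base, no handle or spout (may be absent), 62 mm tall, tapered: outside diameter 68 mm at the open mouth, 55 mm at the closed base; wall 3 mm, about 0.15 kg. Starts mouth-up on the bench. Origin: centre of the outside of the base; z axis from base to mouth. short1 and short2 are alike. Laid on its side it stays put.
- short2_mouth (a point): Centre of the open mouth of short2, in the plane of its rim, on the beaker's axis 62 mm from the body's origin; axes as the beaker's.
- can_blue: Blue and yellow spray can, 64 mm across, 200 mm tall, standing. Belongs to the bench; stays where it is. Origin: centre of its underside.
- can_green: Green spray can with a paper label, 64 mm across, 190 mm tall, standing. Belongs to the bench; stays where it is. Origin: centre of its underside.
- tub: White plastic tub of hand cleaner with an orange lid, 84 mm across, 90 mm tall. Belongs to the bench; stays where it is. Origin: centre of its underside.
- wrench: Steel open-ended wrench, 170 mm long, lying flat between the beakers' places, 10 mm high. Belongs to the bench; stays where it is. Origin: centre of its underside.
- brush: Flat brush with a wooden handle, 190 mm long, lying flat. Belongs to the bench; stays where it is. Origin: centre of its underside.
- tape: Grey roll of tape lying flat, 100 mm across, 48 mm high. Belongs to the bench; stays where it is. Origin: centre of its underside.
- carton: Small closed cardboard carton, 60 x 110 x 60 mm high. Belongs to the bench; stays where it is. Origin: centre of its underside.
Things that resemble listed ones, but are neither listed nor needed, are in the scene too. What is shaped like the tall2 but green or turquoise is not meant.

How it is judged:
By the outcome, as a careful person would: the job done as asked, in the order asked, and still so for the second after the job is handed in, with the robot touching nothing.
Of tall1, tall2, short1, short2 only 2 to 3 are there at a start; the rules pass over those that are not, and their reading is None.
At some moment in a run one of tall1, tall2, short1, short2 may be knocked a few centimetres aside while the robot is not near it.
It also fails if it takes over 210 s, if anything falls off the work surface, if the arm or the gripper's body presses on something with over 40 N, if the wrist force passes 120 N, or if a joint passes its speed limit or range.

## Working session

There is one attempt and no reset: what is moved stays moved. The work goes in short steps, Python scripts to look and compute and a tool call to move; the robot and the scene stay as the last step left them, time stands still between calls to the robot, and variables do not carry over. Pictures are saved under pics/ and viewed, at most 14 in all, crops included, and the job is handed in when it is done.

Besides the shell and the picture viewer there is one more tool, called as name(argument=value, ...), one argument or row to a line, values as JSON. step_arm: Moves the arm, as the interface text tells. Its arguments: {"type":"object","properties":{"increments":{"type":"array"},"force":{"type":"number"}},"required":["increments"]}

```bash
mkdir -p pics
cat > h.py <<'E'
import numpy as np, cv2
from station import bot
def snap(n,tag):
    c=bot.read_camera(n); cv2.imwrite(f'pics/{tag}.png',c['image'][:,:,::-1]); np.savez(f'pics/{tag}.npz',K=c['camera_matrix'],R=c['R'],t=c['t']); return c
def ray(tag,u,v):
    c=np.load(f'pics/{tag}.npz'); d=c['R'].T@np.linalg.solve(c['K'],[u,v,1.]); o=-c['R'].T@c['t']; return o,d/np.linalg.norm(d)
def atz(tag,u,v,z):
    o,d=ray(tag,u,v); return o+d*(z-o[2])/d[2]
def tri(t1,p1,t2,p2):
    o1,d1=ray(t1,*p1);o2,d2=ray(t2,*p2)
    s=np.linalg.lstsq(np.c_[d1,-d2],o2-o1,rcond=None)[0]
    a=o1+s[0]*d1;b=o2+s[1]*d2
    return (a+b)/2,np.linalg.norm(a-b)
def proj(tag,X):
    c=np.load(f'pics/{tag}.npz'); p=c['K']@(c['R']@np.asarray(X,float)+c['t']); return p[:2]/p[2]
E
python3 - <<'E'
from h import *
for n in('side','top'):
    c=snap(n,n+'0'); print(n,-c['R'].T@c['t'],c['R'][2],c['camera_matrix'][0,0])
    im=cv2.imread(f'pics/{n}0.png'); cv2.imwrite(f'pics/{n}0b.png',cv2.resize(im,(800,600),interpolation=cv2.INTER_CUBIC))
print(bot.get_obs(),bot.hold_point_z)
E
```

```text
side [1.05657576 0.84253311 1.06470604] [-0.38157771 -0.60777554 -0.69642468] 498.4456401608184
top [0.39439022 0.00299102 1.59247933] [ 0.08215357 -0.00779161 -0.99658922] 449.8624430374939
{'t': 0.1, 'q': array([ 1.22492684,  0.47773918,  0.02235344,  1.55630608, -0.01150411,
        1.10931603, -0.08310774]), 'joint_vel': array([-0.00081691, -0.00080364, -0.00096495, -0.00273082, -0.00166391,
        0.00265559,  0.00039835]), 'joint_torque': array([ 4.05095067e-03, -5.97760499e+01,  1.61377285e+00, -2.81954920e+01,
        1.28530574e-02,  5.10197977e-03,  2.77205663e-05]), 'eef_pos': array([ 0.15885031, -0.65551087,  0.23042821]), 'tool_rot': array([-8.05003925e-04,  9.92941114e-01,  1.18605528e-01, -1.56976868e-04]), 'contact_force': array([-1.03844515,  0.36186253, -0.66040545]), 'torque': array([ 0.02923392, -0.02425823, -0.06232392]), 'grasp_force': 0.0, 'gripper_width': 1.0011973382656079} 0.0187
```

View pics/side0b.png

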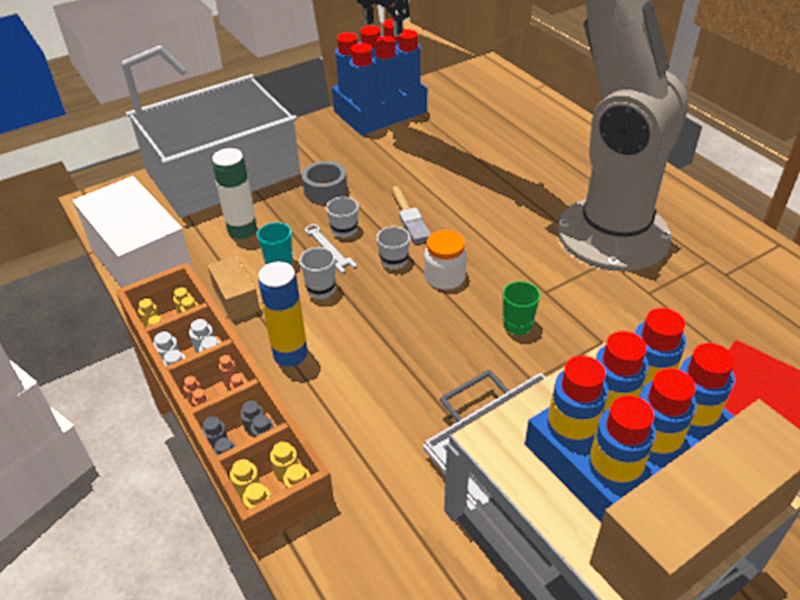

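View pics/top0b.png

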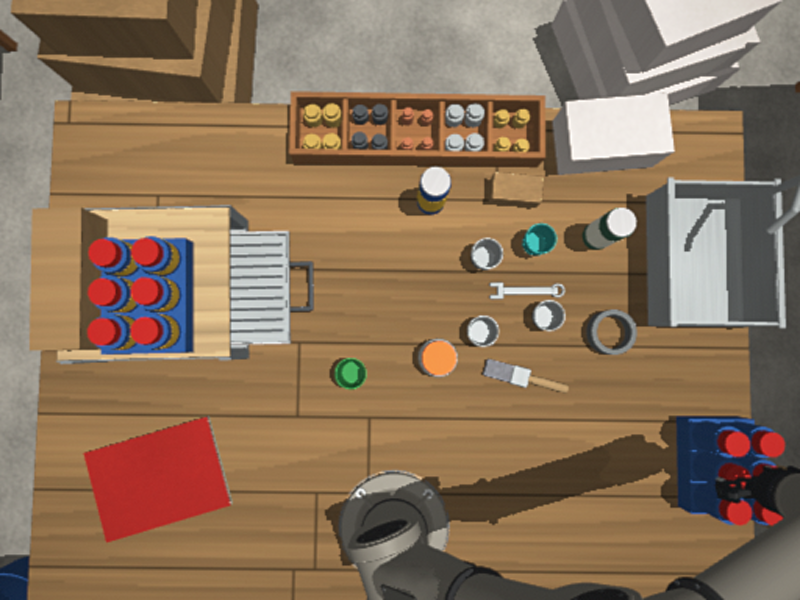

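Three steel beakers (top picture, 800x600 pixels): (486,253), (481,331) and (547,316). In the side picture they are at (318,270), (393,245) and (342,215). The turquoise (540,240) and green (350,373) look-alikes are not meant. I'll confirm this in an enlarged crop that also shows the tray handle.

Run:
```python
from h import *
t=cv2.imread('pics/top0.png');s=cv2.imread('pics/side0.png')
def crop(im,x,y,w,h,k=4):
    return cv2.resize(im[y:y+h,x:x+w],(w*k,h*k),interpolation=cv2.INTER_NEAREST)
a=np.vstack([np.hstack([crop(t,285,145,100,75),crop(s,185,115,100,75)]),np.hstack([crop(t,140,140,100,75),crop(s,262,225,100,75)])])
cv2.imwrite('pics/crop0.png',a)
```

```text
(no output)
```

View pics/crop0.png

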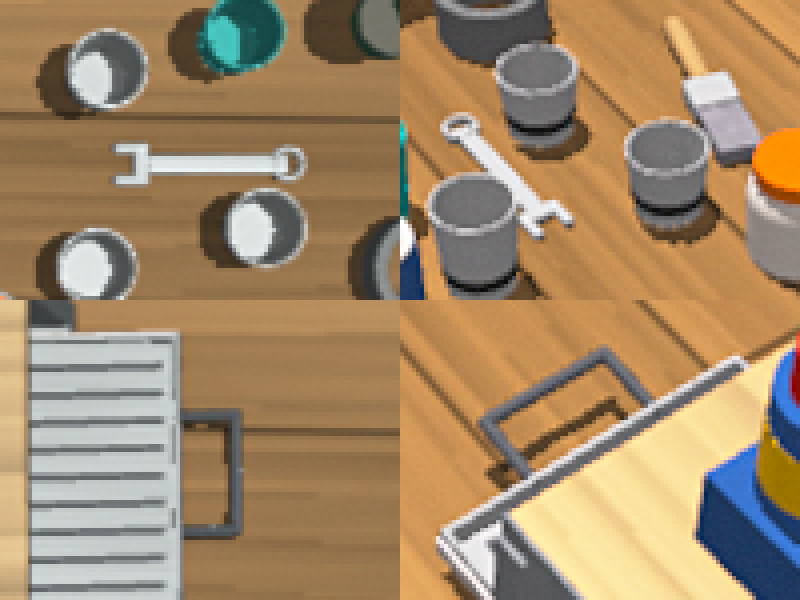

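Run:
```python
from h import *
T=lambda x,y,ox,oy:(ox+(x-.0)/4-.5+.125,oy+y/4-.375)
P={'A':((107.5,70),(72.5,207)),'B':((98,269),(267,149)),'C':((267,227.5),(136.5,71))}
for k,(a,b) in P.items():
    X,g=tri('top0',T(*a,285,145),'side0',T(*b,185,115)); print(k,X.round(4),round(g,4), [atz('top0',*T(*a,285,145),z)[:2].round(4) for z in(.062,.082)])
H={'end+x':((237,114),(84,119)),'end-x':((237,234),(204,52))}
for k,(a,b) in H.items():
    X,g=tri('top0',T(*a,140,140),'side0',T(*b,262,225)); print(k,X.round(4),round(g,4), atz('top0',*T(*a,140,140),.043)[:2].round(4))
# front lip ends in top image: full view 800x600 px (289,231),(289,344)
for p in((289,231.5),(289,343),(236,207),(240,357)): print(atz('top0',p[0]/1.5625-.3,p[1]/1.5625-.3,.041 if p[0]==289 else .19)[:2].round(4))
```

```text
A [ 0.5981 -0.1955  0.078 ] 0.0001 [array([ 0.6003, -0.1976]), array([ 0.5976, -0.195 ])]
B [ 0.4297 -0.19    0.0598] 0.0003 [array([ 0.4298, -0.1898]), array([ 0.4293, -0.1873])]
C [ 0.4662 -0.3337  0.0608] 0.0015 [array([ 0.4668, -0.3339]), array([ 0.4658, -0.3295])]
end+x [0.5762 0.1901 0.0466] 0.001 [0.577  0.1903]
end-x [0.474  0.1871 0.0434] 0.0026 [0.473 0.188]
[0.6475 0.2415]
[0.4001 0.2354]
[0.6718 0.3265]
[0.3707 0.3094]
```

The crop confirms three plain steel beakers with dark bands:
- A is tall, with its mouth at (0.598,-0.195) and a measured height of 0.078.
- B is short, at (0.430,-0.190,0.060).
- C is short, at (0.467,-0.334,0.061).

The pull bar's middle is at about (0.525,0.189,0.045). First I'll move over to the handle.

```bash
cat >> h.py <<'E'
from scipy.spatial.transform import Rotation as Ro
def cur():
    o=bot.get_obs(); w,x,y,z=o['tool_rot']; return o['eef_pos'],Ro.from_quat([x,y,z,w])
def lean(az,deg,yaw=0):
    """tool z = down tilted by deg toward horizontal azimuth az (deg); tool y horizontal, perpendicular to the tilt plane; yaw about tool z"""
    a=np.radians(az);t=np.radians(deg);o=np.array([np.cos(a),np.sin(a),0]);u=np.array([0,0,1.])
    z=np.sin(t)*o-np.cos(t)*u; y=np.cross(u,o)*-1; x=np.cross(y,z)
    return Ro.from_matrix(np.c_[x,y,z])*Ro.from_euler('z',yaw,degrees=True)
def plan(seq,half=True):
    """seq of (pos,Rot): print increments of each from the previous (first from the current pose)"""
    p,R=cur(); q=bot.get_obs()
    print('t',round(q['t'],1),'now',p.round(4),'q',q['q'].round(2),'w',round(q['gripper_width'],2),'F',q['contact_force'].round(1))
    for P,Q in seq:
        P=np.array(P,float); Q=Q or R
        d=R.inv().apply(P-p)*1000; r=(R.inv()*Q).as_rotvec(degrees=True)
        print('  inc',d.round(1),r.round(1),'rows>=',int(np.ceil(max(np.linalg.norm(d)/41.7,np.linalg.norm(r)/7.16)))); p,R=P,Q
E
python3 - <<'E'
from h import *
p,R=cur(); print(R.as_matrix().round(2)); D=lean(0,0); print(D.as_matrix().round(2))
plan([((.45,-.45,.36),D),((.56,-.1,.36),D),((.53,.19,.15),D),((.525,.1895,.028),D)])
# can positions
for n,p,z in(('green',(620,222),.19),('blue',(435,182),.2),('tub',(437,357),.09),('gcup',(350,374),.08),('turq',(540,239),.08)): print(n,atz('top0',p[0]/1.5625-.3,p[1]/1.5625-.3,z)[:2].round(3))
E
```

```text
[[ 0.97  0.24 -0.  ]
 [ 0.24 -0.97  0.  ]
 [-0.   -0.   -1.  ]]
[[ 1.  0.  0.]
 [ 0. -1.  0.]
 [ 0.  0. -1.]]
t 0.1 now [ 0.1589 -0.6555  0.2304] q [ 1.22  0.48  0.02  1.56 -0.01  1.11 -0.08] w 1.0 F [-1.   0.4 -0.7]
  inc [ 331.3 -131.4 -129.4] [-0.1  0.  13.6] rows>= 10
  inc [ 110. -350.    0.] [0. 0. 0.] rows>= 9
  inc [ -30. -290.  210.] [0. 0. 0.] rows>= 9
  inc [ -5.    0.5 122. ] [0. 0. 0.] rows>= 3
green [ 0.651 -0.45 ]
blue [ 0.726 -0.074]
tub [ 0.374 -0.087]
gcup [0.335 0.098]
turq [ 0.632 -0.31 ]
```

step_arm(
  increments=[
    [[1, 330, -131, -130, 0, 0, 13.6], [1, 330, -131, -130, 0, 0, 13.6], [1, 330, -131, -130, 0, 0, 13.6], [1, 330, -131, -130, 0, 0, 13.6], [1, 330, -131, -130, 0, 0, 13.6], [1, 330, -131, -130, 0, 0, 13.6], [1, 330, -131, -130, 0, 0, 13.6], [1, 330, -131, -130, 0, 0, 13.6], [1, 330, -131, -130, 0, 0, 13.6], [1, 330, -131, -130, 0, 0, 13.6]],
  ],
)

```text
t: 0.93
eef_pos: [0.4576, -0.4441, 0.3638]
tool_rot: [-0.001, 1.0, 0.006, 0.003]
contact_force: [1.4, 1.2, -0.1]
gripper_width: 0.998
grasp_force: 0.0
```

step_arm(
  increments=[
    [[0, 110, -350, 0, 0, 0, 0], [0, 110, -350, 0, 0, 0, 0], [0, 110, -350, 0, 0, 0, 0], [0, 110, -350, 0, 0, 0, 0], [0, 110, -350, 0, 0, 0, 0], [0, 110, -350, 0, 0, 0, 0], [0, 110, -350, 0, 0, 0, 0], [0, 110, -350, 0, 0, 0, 0], [0, 110, -350, 0, 0, 0, 0], [0, 110, -350, 0, 0, 0, 0]],
  ],
)

```text
t: 1.77
eef_pos: [0.5602, -0.0916, 0.361]
tool_rot: [-0.002, 1.0, 0.006, 0.0]
contact_force: [-0.6, 1.1, -0.2]
gripper_width: 0.501
grasp_force: 0.0
```

step_arm(
  increments=[
    [[-0.4, -30, -290, 0, 0, 0, 0], [-0.4, -30, -290, 0, 0, 0, 0], [-0.4, -30, -290, 0, 0, 0, 0], [-0.4, -30, -290, 0, 0, 0, 0], [-0.4, -30, -290, 210, 0, 0, 0], [-0.4, -30, -290, 210, 0, 0, 0], [-0.4, -30, -290, 210, 0, 0, 0], [-0.4, -30, -290, 210, 0, 0, 0], [-0.4, -30, -290, 210, 0, 0, 0], [-0.4, -30, -290, 210, 0, 0, 0]],
  ],
)

```text
t: 2.6
eef_pos: [0.5275, 0.1896, 0.1488]
tool_rot: [0.0, 1.0, 0.0, -0.001]
contact_force: [0.3, 0.1, -0.7]
gripper_width: 0.301
grasp_force: 0.0
```

Run:
```python
from h import *
D=lean(0,0); plan([((.525,.1895,.028),D)])
```

```text
t 2.6 now [0.5275 0.1896 0.1488] q [-0.14  0.42 -0.4   1.89  0.2   0.88 -2.21] w 0.3 F [ 0.3  0.1 -0.7]
  inc [ -2.3   0.  120.8] [0.  0.1 0.1] rows>= 3
```

step_arm(
  increments=[
    [[-0.4, -2, 0, 60, 0, 0, 0], [-0.4, -2, 0, 95, 0, 0, 0], [-0.4, -2, 0, 121, 0, 0, 0], [-0.4, -2, 0, 121, 0, 0, 0], [-1, -2, 0, 121, 0, 0, 0], [-1, -2, 0, 121, 0, 0, 0], [-1, -2, 0, 121, 0, 0, 0], [-1, -2, 0, 121, 0, 0, 0], [-1, -2, 0, 121, 0, 0, 0]],
  ],
  force=50,
)

```text
t: 3.35
eef_pos: [0.5262, 0.1889, 0.0306]
tool_rot: [-0.0, 1.0, 0.0, -0.0]
contact_force: [-0.1, 1.9, -21.2]
gripper_width: 0.093
grasp_force: 48.5
```

step_arm(
  increments=[
    [[-1, 0, 10, -2, 0, 0, 0], [-1, 1, 25, -2, 0, 0, 0], [-1, 1, 40, -2, 0, 0, 0], [-1, 1, 55, -2, 0, 0, 0], [-1, 2, 70, -2, 0, 0, 0], [-1, 2, 85, -2, 0, 0, 0], [-1, 2, 100, -2, 0, 0, 0], [-1, 3, 115, -2, 0, 0, 0], [-1, 3, 130, -2, 0, 0, 0], [-1, 3, 140, -2, 0, 0, 0]],
  ],
)

```text
t: 4.18
eef_pos: [0.5313, 0.0473, 0.0309]
tool_rot: [-0.001, 1.0, -0.0, 0.002]
contact_force: [16.6, 2.9, -51.5]
gripper_width: 0.091
grasp_force: 48.9
```

Run:
```python
from h import *
plan([]); snap('top','top1'); im=cv2.imread('pics/top1.png')
cv2.imwrite('pics/top1b.png',cv2.resize(im[110:260,10:260],(800,480),interpolation=cv2.INTER_CUBIC))
```

```text
t 4.2 now [0.5313 0.0473 0.0309] q [ 0.06  0.55 -0.34  2.02  0.31  0.61 -2.05] w 0.09 F [ 16.6   2.9 -51.5]
```

View pics/top1b.png

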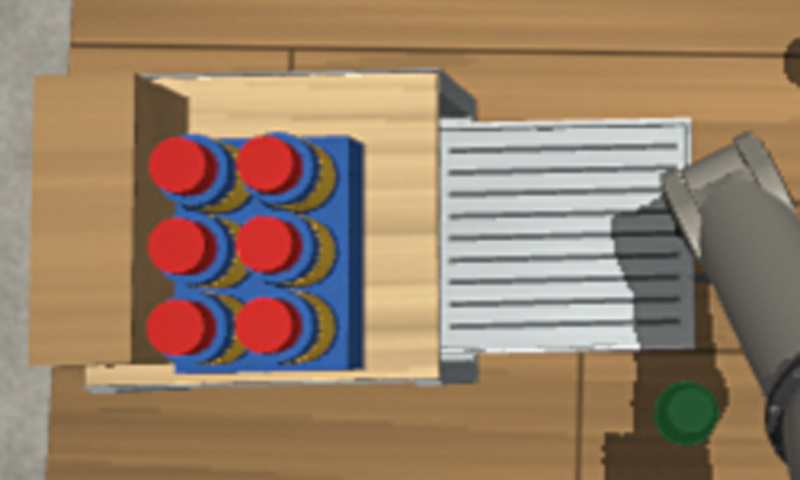

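step_arm(
  increments=[
    [[-1, 2, 5, 3, 0, 0, 0], [-1, 4, 15, 4, 0, 0, 0], [-1, 4, 25, 4, 0, 0, 0], [-1, 4, 35, 4, 0, 0, 0], [-1, 5, 42, 4, 0, 0, 0], [-1, 5, 49, 4, 0, 0, 0], [-1, 5, 54, 4, 0, 0, 0], [-1, 5, 58, 4, 0, 0, 0], [-1, 5, 60, 4, 0, 0, 0], [-1, 5, 60, 4, 0, 0, 0]],
  ],
)

```text
t: 5.07
eef_pos: [0.5336, -0.0117, 0.0304]
tool_rot: [0.001, 1.0, -0.0, -0.001]
contact_force: [-7.9, 0.3, 2.7]
gripper_width: 0.092
grasp_force: 54.4
```

Run:
```python
from h import *
f=lambda u,v,z: atz('top1',u/3.2+10-.34,v/3.2+110-.34,z)[:2]
a=f(438,71,.191);b=f(439,381,.191);c=f(690,120,.041);d=f(693,348,.041);e=f(440,119,.041);g=f(440,351,.041)
for n,p in zip('abcdeg',(a,b,c,d,e,g)):print(n,p.round(4))
for p,q in((a,b),(c,d)): print('yaw',np.degrees(np.arctan2(*(p-q)[::-1])).round(2),'mid',((p+q)/2).round(4))
for p,q in((c,e),(d,g)): print('side slope',np.degrees(np.arctan2((p-q)[0],-(p-q)[1])).round(2))
```

```text
a [0.6725 0.3396]
b [0.3688 0.329 ]
c [0.6518 0.1003]
d [0.4045 0.0928]
e [0.6494 0.3718]
g [0.3981 0.3639]
yaw 1.99 mid [0.5206 0.3343]
yaw 1.73 mid [0.5282 0.0965]
side slope 0.51
side slope 1.34
```

step_arm(
  increments=[
    [[-1, 0, 1, 0, 0, 0, 0], [-1, 0, 2, 0, 0, 0, 0], [-1, 0, 3, 0, 0, 0, 0], [-1, 0, 4, 0, 0, 0, 0], [-1, 0, 5, 0, 0, 0, 0], [-1, 0, 6, 0, 0, 0, 0], [-1, 0, 6, 0, 0, 0, 0]],
  ],
)

```text
t: 5.65
eef_pos: [0.5337, -0.0131, 0.0304]
tool_rot: [-0.001, 1.0, 0.002, -0.0]
contact_force: [-8.9, 9.8, 1.9]
gripper_width: 0.093
grasp_force: 54.0
```

step_arm(
  increments=[
    [[-1, 0, 1, 0, 0, 0, 0], [-1, 0, 2, 0, 0, 0, 0], [-1, 0, 3, 0, 0, 0, 0], [-1, 0, 3, 0, 0, 0, 0]],
  ],
)

```text
t: 5.98
eef_pos: [0.5337, -0.0132, 0.0304]
tool_rot: [-0.003, 1.0, 0.003, -0.0]
contact_force: [-9.6, 15.9, 1.3]
gripper_width: 0.089
grasp_force: 53.8
```

Pull force is rising and the bar has stopped moving at y=-0.013, which matches the computed extension of 0.27. The tray is at its front stop. I'll release it and test a leaned pose for beaker A.

step_arm(
  increments=[
    [[-1, 0, -7, 0, 0, 0, 0], [-0.4, 0, -7, 0, 0, 0, 0], [-0.4, 0, -7, 0, 0, 0, 0], [-0.4, 0, -7, -10, 0, 0, 0], [-0.4, 0, -7, -45, 0, 0, 0], [-0.4, 0, -7, -85, 0, 0, 0], [-0.4, 0, -7, -125, 0, 0, 0], [0.5, 0, -7, -165, 0, 0, 0], [0.7, 0, -7, -205, 0, 0, 0], [0.7, 0, -7, -220, 0, 0, 0]],
  ],
)

```text
t: 6.82
eef_pos: [0.538, -0.0131, 0.2566]
tool_rot: [0.0, 1.0, -0.0, 0.006]
contact_force: [0.3, 0.0, -0.1]
gripper_width: 0.714
grasp_force: 0.0
```

```bash
cat >> h.py <<'E'
def gp(c,Q,back=0,past=.021):
    """TCP so that the pads' middle is at c, drawn back along the tool"""
    return np.array(c)+Q.as_matrix()[:,2]*(past-back)
E
python3 - <<'E'
from h import *
snap('side','side2');snap('top','top2')
Q=lean(-18,-40); c=(.598,-.195,.048)
plan([(gp(c,Q,.15)+[0,0,.08],Q),(gp(c,Q),Q)])
# visual check pic
a=cv2.imread('pics/side2.png');b=cv2.imread('pics/top2.png')
cv2.imwrite('pics/m2.png',np.hstack([cv2.resize(a[100:310,170:380],(400,400)),cv2.resize(b[110:260,130:380],(400*250//150-266,400))]))
E
```

```text
t 6.9 now [ 0.5377 -0.0133  0.2544] q [ 0.27  0.26 -0.43  1.84  0.12  1.06 -1.78] w 0.85 F [-0.3  0.7 -0.3]
  inc [139.  207.2  29.2] [  6.2 -40.3  17.2] rows>= 7
  inc [ 51.4  -0.  211.3] [0. 0. 0.] rows>= 6
```

View pics/m2.png

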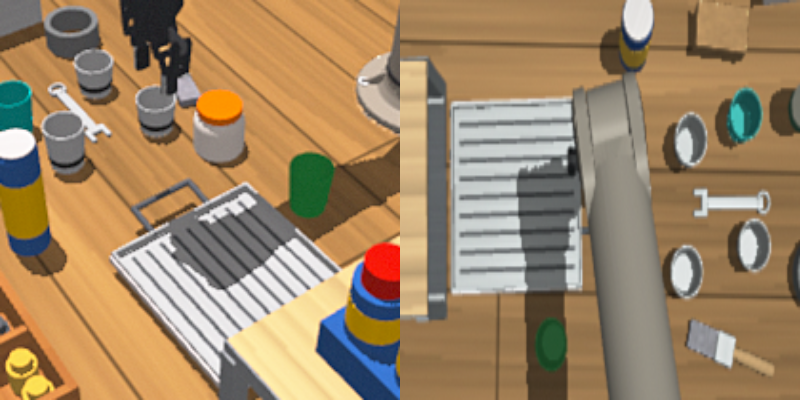

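The tray is right out, with its rear lip clear of the board. The bench items are unchanged: beakers at crop pixels (690,140), (686,272) and (755,245) in the right half. Next is the leaned pre-grasp at A.

step_arm(
  increments=[
    [[0.75, 139, 207, -20, 0, 0, 0], [0.75, 139, 207, -20, 1, -6, 3], [0.75, 139, 207, 0, 2, -12, 5], [0.75, 139, 207, 15, 3, -18, 8], [0.75, 139, 207, 29, 4, -25, 11], [0.75, 139, 207, 29, 5, -31, 13], [0.75, 139, 207, 29, 6, -37, 16], [0.75, 139, 207, 29, 6.2, -40.3, 17.2], [0.75, 139, 207, 29, 6.2, -40.3, 17.2], [0.75, 139, 207, 29, 6.2, -40.3, 17.2]],
  ],
)

```text
t: 7.75
eef_pos: [0.6715, -0.2363, 0.2448]
tool_rot: [-0.028, 0.946, -0.167, -0.276]
contact_force: [-2.5, -7.6, 2.3]
gripper_width: 0.876
grasp_force: 0.0
```

Run:
```python
from h import *
Q=lean(-18,-40); c=(.598,-.195,.048)
plan([(gp(c,Q,.15)+[0,0,.03],Q),(gp(c,Q),Q)])
```

```text
t 7.8 now [ 0.6715 -0.2363  0.2448] q [ 0.17  0.9   0.21  0.91 -0.13  1.91 -1.58] w 0.88 F [-2.5 -7.6  2.3]
  inc [ 35.7 -19.2  57. ] [ 1.  -7.8 -2.4] rows>= 2
  inc [ 19.3  -0.  173. ] [0. 0. 0.] rows>= 5
```

```bash
cat > kin.py <<'E'
import numpy as np, itertools, json
from scipy.spatial.transform import Rotation as Ro
from scipy.optimize import least_squares
# p: c1,d1,a1,d2,a2,d3,a3,L,c7
def fk(q,p,s):
    c1,d1,a1,d2,a2,d3,a3,L,c7,b=p
    R=Ro.from_euler('z',s[0]*q[0]+c1); t=np.array([0,0,d1])
    def go(v):
        nonlocal t; t=t+R.apply(v)
    go([a1,0,0]); R=R*Ro.from_euler('y',q[1]); go([0,0,d2]); R=R*Ro.from_euler('z',s[1]*q[2]); go([a2,0,0])
    R=R*Ro.from_euler('y',q[3]); go([b,0,d3]); R=R*Ro.from_euler('z',s[2]*q[4]); R=R*Ro.from_euler('y',q[5]); go([a3,0,L]); R=R*Ro.from_euler('z',s[3]*q[6]+c7)
    return t,R
def fit(data):
    best=None
    for s in itertools.product([-1],[1,-1],[1,-1],[1,-1]):
        def f(p):
            out=[]
            for q,x,w in data:
                t,R=fk(q,p,s); out+=list(t-x)+list((R.inv()*w).as_rotvec()*.3)
            return np.array(out)
        for c7 in(0,1.57,3.14,-1.57):
            r=least_squares(f,[-.1,.35,0,.4,0,.4,0,.3,c7,0])
            if best is None or r.cost<best[0]: best=(r.cost,r.x,s,np.abs(f(r.x)).max())
    return best
E
cat >> h.py <<'E'
import json
def log():
    o=bot.get_obs(); open('log.jsonl','a').write(json.dumps([list(o['q']),list(o['eef_pos']),list(o['tool_rot'])])+'\n')
log()
E
python3 - <<'E'
from h import *
from kin import *
dn=Ro.from_quat([1,0,0,0]);w=lambda a:Ro.from_quat([a[1],a[2],a[3],a[0]])
data=[([1.22492684,.47773918,.02235344,1.55630608,-.01150411,1.10931603,-.08310774],[.15885,-.65551,.23043],w([-8e-4,.99294,.1186,-1.6e-4])),
([-.14,.42,-.4,1.89,.2,.88,-2.21],[.5275,.1896,.1488],w([0,1,0,-.001])),
([.06,.55,-.34,2.02,.31,.61,-2.05],[.5313,.0473,.0309],w([-.001,1,0,.002])),
([.27,.26,-.43,1.84,.12,1.06,-1.78],[.5377,-.0133,.2544],w([0,1,0,.003]))]
o=bot.get_obs(); data.append((o['q'],o['eef_pos'],w(o['tool_rot'])))
b=fit(data); print(b[0],b[1].round(3),b[2],b[3])
E
```

```text
0.00015587434300487788 [-0.091  0.304  0.016  0.574  0.004  0.48   0.031  0.358  1.483  0.016] (-1, -1, -1, -1) 0.01456696265786949
```

```bash
cat >> kin.py <<'E'
P0=[-0.091,0.304,0.016,0.574,0.004,0.48,0.031,0.358,1.483,0.016];S0=(-1,-1,-1,-1)
lo=np.array([-2.96,-.34,-1.41,.24,-1.37,.17,-2.96])+.03;hi=np.array([2.96,2.1,1.46,2.44,4.51,1.92,2.96])-.03
def ik(t,R,seed,p=P0):
    f=lambda q:np.r_[(fk(q,p,S0)[0]-t)*5,(fk(q,p,S0)[1].inv()*R).as_rotvec(),(q-seed)*1e-3]
    r=least_squares(f,np.clip(seed,lo+.01,hi-.01),bounds=(lo,hi)); return r.x,np.abs(f(r.x)[:6]).max()
E
python3 - <<'E'
from h import *
from kin import *
seed=np.array([.2,.7,0,1.4,0,1.2,-1.6])
for n,c,az in(('A',(.598,-.195,.048),-18),('B',(.43,-.19,.035),-24),('C',(.467,-.334,.035),-35),('L',(.56,-.1,.03),-10),('L2',(.5,-.1,.03),-10),('T',(.56,.18,.065),18)):
    for d in(0,.12):
        row=[]
        for le in(-60,-50,-45,-40,-30,30,40,45,50,60,70):
            Q=lean(az,le); x,e=min((ik(gp(c,Q,d),Q,s) for s in (seed,seed+[0,0,0,0,3.1,-.5,1.5])),key=lambda r:r[1]); row.append(f'{le}:{"ok" if e<.01 else round(e,2)}')
        print(n,d,' '.join(row))
E
```

```text
A 0 -60:0.07 -50:ok -45:ok -40:ok -30:ok 30:ok 40:ok 45:ok 50:0.03 60:0.1 70:0.1
A 0.12 -60:0.28 -50:0.13 -45:0.05 -40:ok -30:ok 30:ok 40:0.09 45:0.17 50:0.25 60:0.39 70:0.44
B 0 -60:ok -50:ok -45:ok -40:ok -30:ok 30:0.18 40:0.3 45:0.37 50:0.43 60:0.41 70:0.4
B 0.12 -60:0.01 -50:ok -45:ok -40:ok -30:ok 30:0.18 40:0.34 45:0.42 50:0.49 60:0.53 70:0.45
C 0 -60:ok -50:ok -45:ok -40:ok -30:ok 30:ok 40:0.06 45:0.12 50:0.16 60:0.17 70:0.21
C 0.12 -60:0.18 -50:0.03 -45:ok -40:ok -30:ok 30:0.04 40:0.19 45:0.26 50:0.32 60:0.46 70:0.49
L 0 -60:ok -50:ok -45:ok -40:ok -30:ok 30:ok 40:0.08 45:0.13 50:0.17 60:0.21 70:0.21
L 0.12 -60:0.17 -50:0.02 -45:ok -40:ok -30:ok 30:0.05 40:0.22 45:0.28 50:0.33 60:0.48 70:0.49
L2 0 -60:ok -50:ok -45:ok -40:ok -30:ok 30:0.1 40:0.21 45:0.27 50:0.31 60:0.33 70:0.34
L2 0.12 -60:0.08 -50:ok -45:ok -40:ok -30:ok 30:0.12 40:0.29 45:0.38 50:0.46 60:0.56 70:0.39
T 0 -60:0.01 -50:ok -45:ok -40:ok -30:ok 30:ok 40:0.03 45:0.09 50:0.14 60:0.19 70:0.19
T 0.12 -60:0.23 -50:0.08 -45:ok -40:ok -30:ok 30:ok 40:0.16 45:0.22 50:0.27 60:0.44 70:0.49
```

```bash
cat > scan.py <<'E'
from h import *
from kin import *
seed=np.array([.2,.7,0,1.4,0,1.2,-1.6])
seeds=[seed]+[seed+[0,0,a,0,b,0,-b] for a,b in((.6,.8),(-.6,-.8),(0,1.5),(0,-1.2),(0,3.))]
def best(c,az,le,d):
    Q=lean(az,le); out=(None,9,0)
    for y in(0,180):
        Qy=Q*Ro.from_euler('z',y,degrees=True)
        for s in seeds:
            s=s.copy(); s[6]+=np.radians(-az if y==0 else 180-az); s[6]=(s[6]+np.pi)%(2*np.pi)-np.pi
            x,e=ik(gp(c,Q)-Q.as_matrix()[:,2]*d,Qy,s)
            if e<out[1]: out=(x,e,y)
        if out[1]<.008: break
    return out
if __name__=='__main__':
    for n,c in(('A',(.598,-.195,.048)),('L',(.56,-.1,.03)),('T',(.56,.18,.065))):
        for az in(45,70,90,110,135):
            print(n,az,' '.join(f'{le}:{"ok" if (e:=max(best(c,az,le,d)[1] for d in (0,.08)))<.01 else round(e,2)}' for le in(-55,-45,45,55)),flush=True)
E
timeout 500 python3 scan.py
```

```text
A 45 -55:ok -45:ok 45:ok 55:ok
A 70 -55:ok -45:ok 45:ok 55:ok
A 90 -55:ok -45:ok 45:ok 55:ok
A 110 -55:ok -45:ok 45:ok 55:ok
A 135 -55:0.04 -45:ok 45:ok 55:0.05
L 45 -55:ok -45:ok 45:ok 55:ok
L 70 -55:ok -45:ok 45:ok 55:ok
L 90 -55:ok -45:ok 45:ok 55:ok
L 110 -55:ok -45:ok 45:ok 55:ok
L 135 -55:0.06 -45:0.02 45:ok 55:ok
T 45 -55:ok -45:ok 45:0.04 55:0.11
T 70 -55:ok -45:ok 45:ok 55:ok
T 90 -55:ok -45:ok 45:ok 55:ok
T 110 -55:ok -45:ok 45:ok 55:ok
T 135 -55:ok -45:ok 45:ok 55:ok
```

```bash
cat > path.py <<'E'
from h import *
from kin import *
def run(way,q,n=8):
    """sequential IK through (c,az,lean,yaw) waypoints; worst error and joints at each"""
    t0,R0=fk(q,P0,S0); out=[]
    for c,az,le,yw in way:
        Q=lean(az,le,yw); t1=gp(c,Q); rv=(R0.inv()*Q).as_rotvec(); w=0
        for k in range(1,n+1):
            q,e=ik(t0+(t1-t0)*k/n,R0*Ro.from_rotvec(rv*k/n),q); w=max(w,e)
        t0,R0=t1,Q; out.append((round(w,3),q.round(2)))
    return out
E
python3 - <<'E'
from path import *
q=bot.get_obs()['q']
for yw in(0,180):
    for azA in (90,70):
        o=run([((.6,-.15,.25),90,0,yw),((.598,-.195,.13),azA,-45,yw),((.598,-.195,.048),azA,-45,yw),((.598,-.195,.2),azA,-20,yw),((.545,-.13,.15),90,45,yw),((.545,-.13,.03),90,40,yw),((.545,-.13,.2),90,0,yw),((.545,-.13,.03),90,-50,yw),((.545,-.1,.2),90,-20,yw),((.47,.2,.2),90,45,yw),((.47,.262,.065),90,46,yw),((.585,.262,.065),90,46,yw),((.527,.12,.065),90,46,yw)],q)
        print(yw,azA); [print(' ',*r) for r in o]
E
```

```text
0 90
  0.0 [ 0.34  0.4  -0.27  1.69  0.12  1.07  0.05]
  0.0 [-0.26  0.65  0.11  1.9   0.95  0.94 -0.89]
  0.0 [-0.29  0.79  0.13  1.91  1.01  0.85 -1.03]
  0.0 [ 0.14  0.44 -0.15  1.79  0.52  0.94 -0.31]
  0.0 [ 0.89  0.77 -0.58  1.74 -0.33  1.14  0.57]
  0.0 [ 0.83  0.89 -0.52  1.77 -0.26  0.93  0.61]
  0.0 [ 0.37  0.37 -0.3   1.87  0.13  0.93  0.01]
  0.0 [-0.49  0.84  0.18  1.99  0.99  0.88 -1.21]
  0.0 [-0.07  0.36 -0.09  1.92  0.48  0.94 -0.45]
  0.0 [ 0.49  0.47 -0.61  2.15 -0.78  0.79  0.54]
  0.0 [ 0.43  0.81 -0.69  2.19 -0.9   0.42  0.77]
  0.0 [ 0.28  0.83 -0.54  1.93 -0.79  0.61  0.6 ]
  0.0 [ 0.52  0.79 -0.49  2.03 -0.7   0.72  0.74]
0 70
  0.0 [ 0.34  0.4  -0.27  1.69  0.12  1.07  0.05]
  0.0 [-0.22  0.74  0.11  1.69  0.71  1.17 -0.91]
  0.0 [-0.23  0.86  0.12  1.7   0.73  1.07 -1.  ]
  0.0 [ 0.08  0.5  -0.07  1.7   0.43  1.07 -0.55]
  0.0 [ 0.88  0.76 -0.56  1.74 -0.34  1.14  0.58]
  0.0 [ 0.82  0.89 -0.5   1.77 -0.27  0.93  0.62]
  0.0 [ 0.35  0.37 -0.28  1.87  0.12  0.93  0.02]
  0.0 [-0.5   0.85  0.2   1.99  0.98  0.87 -1.2 ]
  0.0 [-0.08  0.36 -0.07  1.92  0.47  0.
[... 827 characters left out ...]
07  0.73  0.13  2.05 -1.08  1.02 -2.06]
180 70
  0.0 [-0.24  0.44  0.56  1.69 -0.26  1.09 -2.74]
  0.015 [-0.85  1.29  1.43  1.68 -0.56  1.08 -2.93]
  0.012 [-0.84  1.45  1.42  1.69 -0.71  1.06 -2.93]
  0.0 [-0.72  0.99  1.43  1.7  -0.7   1.19 -2.69]
  0.0 [-0.02  0.87  0.84  1.76 -1.02  1.66 -1.89]
  0.0 [-0.03  1.01  0.8   1.8  -1.12  1.49 -1.79]
  0.0 [-0.69  0.75  1.34  1.87 -0.79  1.19 -2.21]
  0.0 [-1.13  1.49  1.4   1.97 -0.83  0.76 -2.68]
  0.0 [-0.99  0.83  1.43  1.92 -0.61  0.99 -2.5 ]
  0.0 [-0.69  0.6   0.96  2.17 -1.23  1.42 -2.13]
  0.0 [-0.09  0.68 -0.    2.22 -1.34  0.83 -1.99]
  0.0 [-0.12  0.75  0.04  1.95 -1.2   0.91 -2.23]
  0.0 [ 0.07  0.73  0.13  2.05 -1.08  1.02 -2.06]
```

Run:
```python
from h import *
Q=lean(90,-45); c=(.598,-.195,.048); D=lean(90,-10)
plan([((.62,-.15,.28),D),(gp(c,Q,.12),Q),(gp(c,Q),Q)])
```

```text
t 7.8 now [ 0.6715 -0.2363  0.2448] q [ 0.17  0.9   0.21  0.91 -0.13  1.91 -1.58] w 0.88 F [-2.5 -7.6  2.3]
  inc [-85.4 -62.9   9.2] [ -38.1   17.1 -103.2] rows>= 16
  inc [ 52.8 -22.  155.2] [ -0. -35.  -0.] rows>= 5
  inc [  0.   0. 120.] [0. 0. 0.] rows>= 3
```

step_arm(
  increments=[
    [[0.75, -43, -31, -10, -3, 1, -6], [0.75, -43, -31, -10, -4, 2, -12], [0.75, -43, -31, -10, -7, 3, -18], [0.75, -43, -31, -10, -9, 4, -24], [0.75, -43, -31, -10, -11, 5, -30], [0.75, -43, -31, -10, -13, 6, -36], [0.75, -43, -31, -10, -15, 7, -41], [0.75, -43, -31, -10, -17, 8, -46], [0.75, -43, -31, -10, -19, 8.6, -52], [0.75, -43, -31, -10, -19, 8.6, -52]],
  ],
)

```text
t: 8.58
eef_pos: [0.6539, -0.1783, 0.2716]
tool_rot: [-0.001, 0.928, 0.327, -0.181]
contact_force: [1.2, -0.2, 0.8]
gripper_width: 0.877
grasp_force: 0.0
```

Run:
```python
from h import *
D=lean(90,-10); plan([((.62,-.15,.28),D)])
```

```text
t 8.6 now [ 0.6539 -0.1783  0.2716] q [ 0.14  0.64 -0.06  1.24  0.18  1.6  -0.84] w 0.88 F [ 1.2 -0.2  0.8]
  inc [-10.1 -43.7   0.2] [-19.6   5.9 -48.9] rows>= 8
```

step_arm(
  increments=[
    [[0.75, -10, -44, 0, -2, 1, -6], [0.75, -10, -44, 0, -5, 1, -12], [0.75, -10, -44, 0, -7, 2, -18], [0.75, -10, -44, 0, -10, 3, -24], [0.75, -10, -44, 0, -12, 4, -30], [0.75, -10, -44, 0, -15, 4, -36], [0.75, -10, -44, 0, -17, 5, -42], [0.75, -10, -44, 0, -19.6, 6, -49], [0.75, -10, -44, 0, -19.6, 6, -49]],
  ],
)

```text
t: 9.33
eef_pos: [0.6193, -0.1517, 0.2796]
tool_rot: [0.061, 0.706, 0.703, -0.062]
contact_force: [0.6, 0.2, -0.3]
gripper_width: 0.876
grasp_force: 0.0
```

Run:
```python
from h import *
Q=lean(90,-45); c=(.598,-.195,.048)
plan([(gp(c,Q,.12),Q),(gp(c,Q),Q)])
```

```text
t 9.3 now [ 0.6193 -0.1517  0.2796] q [ 0.25  0.38 -0.27  1.61  0.29  1.18 -0.12] w 0.88 F [ 0.6  0.2 -0.3]
  inc [ 54.2 -21.4 154.6] [ -0.1 -35.   -0.3] rows>= 5
  inc [  0.   0. 120.] [0. 0. 0.] rows>= 3
```

step_arm(
  increments=[
    [[0.75, 25, -21, 0, 0, -7, 0], [0.75, 54, -21, 30, 0, -14, 0], [0.75, 54, -21, 70, 0, -21, 0], [0.75, 54, -21, 110, 0, -28, 0], [0.75, 54, -21, 155, 0, -35, 0], [0.75, 54, -21, 155, 0, -35, 0], [0.75, 54, -21, 155, 0, -35, 0]],
  ],
)

```text
t: 9.92
eef_pos: [0.5971, -0.1228, 0.1122]
tool_rot: [0.267, 0.653, 0.653, -0.275]
contact_force: [0.1, -0.4, 1.4]
gripper_width: 0.877
grasp_force: 0.0
```

```bash
cat >> h.py <<'E'
BK={'A':(.598,-.195,.04),'B':(.43,-.19,.03),'C':(.467,-.334,.03)}
def moved(tag):
    for v in('top','side'):
        snap(v,f'{v}{tag}'); a=cv2.imread(f'pics/{v}{tag}.png').astype(float); b=cv2.imread(f'pics/{v}0.png').astype(float)
        print(v,{k:round(float(np.median(np.sort(np.abs(a-b)[int(y)-11:int(y)+12,int(x)-11:int(x)+12].mean(2).ravel())[-150:])),1) for k,X in BK.items() for x,y in[proj(v+'0',X)]})
E
python3 - <<'E'
from h import *
moved('3')
Q=lean(90,-45); c=(.598,-.195,.048)
plan([(gp(c,Q),Q)])
E
```

```text
top {'A': 4.3, 'B': 4.3, 'C': 4.0}
side {'A': 69.7, 'B': 54.5, 'C': 7.3}
t 10.0 now [ 0.6014 -0.1249  0.1208] q [-0.18  0.63 -0.13  1.85  0.91  1.17 -0.9 ] w 0.88 F [ 1.  -0.1  1. ]
  inc [  1.8  -3.2 122. ] [-0.1 -0.1 -0.5] rows>= 3
```

step_arm(
  increments=[
    [[0.75, 0, -1, 35, 0, 0, 0], [0.75, 0, -1, 70, 0, 0, 0], [0.75, 0, -1, 100, 0, 0, 0], [0.75, 0, -1, 120, 0, 0, 0], [0.75, 0, -1, 120, 0, 0, 0], [-1, 0, -1, 120, 0, 0, 0], [-1, 0, -1, 120, 0, 0, 0], [-1, 0, -1, 120, 0, 0, 0], [-1, 0, -1, 120, 0, 0, 0], [-1, 0, -1, 120, 0, 0, 0]],
  ],
  force=35,
)

```text
t: 10.85
eef_pos: [0.6004, -0.2105, 0.039]
tool_rot: [0.273, 0.656, 0.649, -0.27]
contact_force: [-2.1, -3.9, 6.8]
gripper_width: 0.769
grasp_force: 37.6
```

Run:
```python
from h import *
Q=lean(90,-45); c=(.598,-.195,.048); print(gp(c,Q)); plan([])
```

```text
[ 0.598      -0.20984924  0.03315076]
t 10.8 now [ 0.6004 -0.2105  0.039 ] q [-0.1   0.75 -0.06  1.88  1.05  1.   -0.98] w 0.77 F [-2.1 -3.9  6.8]
```

```bash
cat >> h.py <<'E'
def carry(base0,base1,Q1,p=None,R=None):
    """TCP for orientation Q1 that brings the held body's base from base0 to base1"""
    if p is None: p,R=cur()
    return np.array(base1)-(Q1*R.inv()).apply(np.array(base0)-p)
E
python3 - <<'E'
from h import *
p,R=cur(); b0=(.600,-.195,0)
D=lean(90,0);QL=lean(90,-45+85.5)
up=p+[0,0,.13]; mid=carry(b0,(.57,-.1,.17),D); pre=carry(b0,(.545,-.105,.09),QL); fin=carry(b0,(.545,-.105,.031),QL)
print(mid,pre,fin)
plan([(up,None),(mid,D),(pre,QL),(fin,QL)])
E
```

```text
[ 0.57086246 -0.13858117  0.18650422] [ 0.54586246 -0.14505599  0.07749344] [ 0.54586246 -0.14505599  0.01849344]
t 10.8 now [ 0.6004 -0.2105  0.039 ] q [-0.1   0.75 -0.06  1.88  1.05  1.   -0.98] w 0.77 F [-2.1 -3.9  6.8]
  inc [-92.2   1.  -91.6] [0. 0. 0.] rows>= 4
  inc [ 38.  -30.  -63.3] [ 0.2 45.2 -0.6] rows>= 7
  inc [ -6.5 -25.  109. ] [ 0.  40.5  0. ] rows>= 6
  inc [-38.3   0.   44.9] [0. 0. 0.] rows>= 2
```

step_arm(
  increments=[
    [[-1, -10, 0, -10, 0, 0, 0], [-1, -30, 0, -30, 0, 0, 0], [-1, -50, 0, -50, 0, 0, 0], [-1, -70, 0, -70, 0, 0, 0], [-1, -92, 1, -92, 0, 0, 0], [-1, -92, 1, -92, 0, 0, 0]],
  ],
)

```text
t: 11.35
eef_pos: [0.6038, -0.2076, 0.1728]
tool_rot: [0.274, 0.657, 0.65, -0.265]
contact_force: [0.4, 0.4, -1.2]
gripper_width: 0.766
grasp_force: 39.1
```

step_arm(
  increments=[
    [[-1, 5, -5, -10, 0, 6, 0], [-1, 10, -9, -20, 0, 12, 0], [-1, 16, -13, -30, 0, 18, 0], [-1, 22, -17, -40, 0, 24, 0], [-1, 28, -21, -50, 0, 31, 0], [-1, 33, -26, -58, 0, 38, 0], [-1, 38, -30, -63, 0, 45, -0.6], [-1, 38, -30, -63, 0, 45, -0.6]],
  ],
)

```text
t: 12.02
eef_pos: [0.5698, -0.1424, 0.1846]
tool_rot: [0.0, 0.708, 0.706, 0.001]
contact_force: [-0.7, -1.3, -1.7]
gripper_width: 0.769
grasp_force: 39.5
```

Run:
```python
from h import *
QL=lean(90,-45+85.5)
plan([([ 0.5459,-0.145,0.0775],QL),([ 0.5459,-0.145,0.0185],QL)])
```

```text
t 12.0 now [ 0.5698 -0.1424  0.1846] q [ 0.42  0.41 -0.35  1.8   0.17  0.96 -0.01] w 0.77 F [-0.7 -1.3 -1.7]
  inc [ -2.8 -24.2 107. ] [ 0.2 40.4 -0.1] rows>= 6
  inc [-38.3   0.   44.9] [0. 0. 0.] rows>= 2
```

step_arm(
  increments=[
    [[-1, -1, -5, 15, 0, 7, 0], [-1, -2, -10, 35, 0, 14, 0], [-1, -3, -15, 55, 0, 21, 0], [-1, -3, -20, 75, 0, 28, 0], [-1, -3, -24, 95, 0, 34, 0], [-1, -3, -24, 107, 0, 40.4, 0], [-1, -3, -24, 107, 0, 40.4, 0], [-1, -3, -24, 107, 0, 40.4, 0], [-1, -3, -24, 107, 0, 40.4, 0]],
  ],
)

```text
t: 12.77
eef_pos: [0.5466, -0.1384, 0.0757]
tool_rot: [-0.245, 0.661, 0.667, 0.241]
contact_force: [0.2, 0.4, -0.9]
gripper_width: 0.767
grasp_force: 39.5
```

step_arm(
  increments=[
    [[-1, -13, 0, 15, 0, 0, 0], [-1, -25, 0, 29, 0, 0, 0], [-1, -32, 0, 38, 0, 0, 0], [-1, -36, 0, 42, 0, 0, 0], [-1, -36, 0, 42, 0, 0, 0], [-1, -36, 0, 42, 0, 0, 0]],
  ],
)

```text
t: 13.27
eef_pos: [0.5457, -0.1397, 0.0195]
tool_rot: [-0.246, 0.662, 0.666, 0.242]
contact_force: [0.4, 0.2, -1.5]
gripper_width: 0.769
grasp_force: 39.5
```

Run:
```python
from h import *
QL=lean(90,-45+85.5)
plan([([ 0.5459,-0.145,0.0185],QL)])
a=snap('side','side4'); cv2.imwrite('pics/m4.png',cv2.resize(cv2.imread('pics/side4.png')[80:260,160:360],(800,600*720//600//1 if 0 else 600)))
```

```text
t 13.3 now [ 0.5457 -0.1397  0.0195] q [ 0.85  0.87 -0.54  1.73 -0.28  0.96  0.62] w 0.77 F [ 0.4  0.2 -1.5]
  inc [-4.7  0.1 -2.7] [-0.4  0.2  0.2] rows>= 1
```

View pics/m4.png

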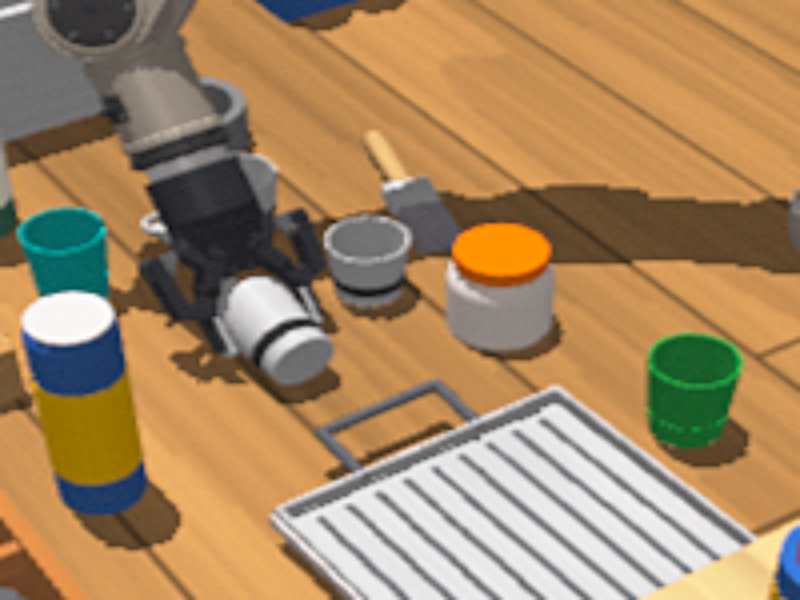

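The tall beaker lies in the gripper with its base toward the tray (crop pixel 295,350) and its mouth toward -y, just at bench level. I'll lower it 2 mm, release, and back off.

step_arm(
  increments=[
    [[-1, -1, 0, 1, 0, 0, 0], [-1, -2, 0, 2, 0, 0, 0], [-1, -2, 0, 2, 0, 0, 0], [-0.2, -2, 0, 2, 0, 0, 0], [0.6, -2, 0, 2, 0, 0, 0], [0.8, -2, 0, 2, 0, 0, 0], [0.8, -2, 0, 2, 0, 0, 0], [0.8, 0, 0, -30, 0, 0, 0], [0.8, 0, 0, -70, 0, 0, 0], [0.8, 0, 0, -110, 0, 0, 0]],
  ],
)

```text
t: 14.15
eef_pos: [0.5451, -0.2112, 0.1027]
tool_rot: [-0.248, 0.661, 0.665, 0.242]
contact_force: [0.8, -0.7, -0.7]
gripper_width: 0.899
grasp_force: 0.0
```

Run:
```python
from h import *
Q=lean(90,0); Q2=lean(90,-50); c=(.546,-.14,.031)
plan([((.555,-.13,.26),Q),(gp(c,Q2,.12),Q2)])
```

```text
t 14.2 now [ 0.5451 -0.2112  0.1027] q [ 0.92  0.79 -0.53  1.61 -0.27  1.18  0.62] w 0.9 F [ 0.8 -0.7 -0.7]
  inc [163.9   9.7 -66.9] [ -0.5 -40.5   0.3] rows>= 6
  inc [ 65.8  -9.  165.4] [  0. -50.   0.] rows>= 7
```

step_arm(
  increments=[
    [[0.8, 30, 2, -35, 0, 0, 0], [0.8, 55, 4, -60, 0, -7, 0], [0.8, 80, 6, -67, 0, -14, 0], [0.8, 110, 8, -67, 0, -21, 0], [0.8, 140, 10, -67, 0, -28, 0], [0.8, 164, 10, -67, 0, -35, 0], [0.8, 164, 10, -67, -0.5, -40.5, 0.3], [0.8, 164, 10, -67, -0.5, -40.5, 0.3]],
  ],
)

```text
t: 14.82
eef_pos: [0.5572, -0.1223, 0.2622]
tool_rot: [0.004, 0.703, 0.711, 0.001]
contact_force: [-0.1, 0.5, -0.4]
gripper_width: 0.897
grasp_force: 0.0
```

step_arm(
  increments=[
    [[0.8, 33, -9, 0, 0, -7, 0], [0.8, 66, -9, 20, 0, -14, 0], [0.8, 66, -9, 50, 0, -21, 0], [0.8, 66, -9, 80, 0, -28, 0], [0.8, 66, -9, 110, 0, -35, 0], [0.8, 66, -9, 130, 0, -42, 0], [0.8, 66, -9, 145, 0, -50, 0], [0.8, 66, -9, 145, 0, -50, 0], [0.8, 66, -9, 145, 0, -50, 0]],
  ],
)

```text
t: 15.57
eef_pos: [0.5458, -0.0636, 0.1111]
tool_rot: [0.297, 0.64, 0.642, -0.301]
contact_force: [1.1, -0.0, 0.9]
gripper_width: 0.9
grasp_force: 0.0
```

Run:
```python
from h import *
Q2=lean(90,-50); c=(.546,-.14,.031)
plan([(gp(c,Q2,.12),Q2)]); moved('5')
a=cv2.imread('pics/top5.png')[125:225,250:350];b=cv2.imread('pics/side5.png')[100:200,180:280]
cv2.imwrite('pics/m5.png',np.hstack([cv2.resize(i,(400,400),interpolation=cv2.INTER_NEAREST) for i in(a,b)]))
```

```text
t 15.6 now [ 0.5458 -0.0636  0.1111] q [-0.22  0.66 -0.29  1.93  0.95  1.32 -1.1 ] w 0.9 F [ 1.1 -0.   0.9]
  inc [12.2  0.3 11. ] [-0.2  0.1  0.3] rows>= 1
top {'A': 90.5, 'B': 3.3, 'C': 3.3}
side {'A': 61.2, 'B': 53.7, 'C': 5.2}
```

View pics/m5.png

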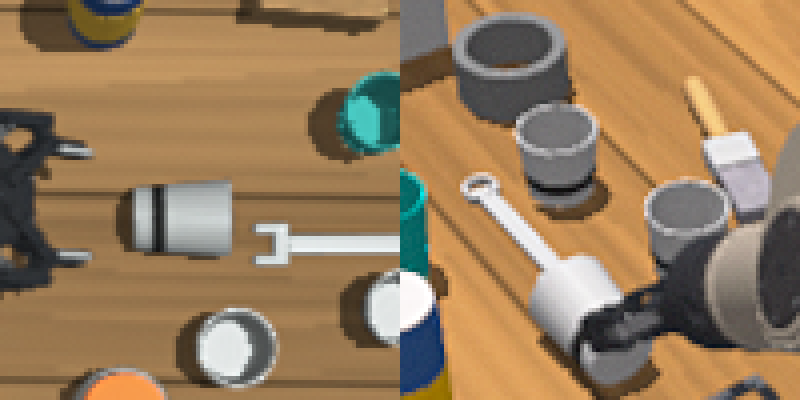

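The tall beaker lies still at top-crop pixels x 131–232, y about 218, base toward the gripper. B and C have not moved.

Run:
```python
from h import *
T=lambda x,y:(250+x/4-.375,125+y/4-.375)
b=atz('top5',*T(131,219),.03);m=atz('top5',*T(232,218),.036); print(b,m,np.linalg.norm(m-b))
for s in (.025,.03): print(b+(m-b)/np.linalg.norm(m-b)*s)
```

```text
[ 0.54266241 -0.10013506  0.03      ] [ 0.54405021 -0.18761277  0.036     ] 0.08769421537373527
[ 0.54305805 -0.12507334  0.03171049]
[ 0.54313717 -0.130061    0.03205259]
```

Run:
```python
from h import *
Q2=lean(90,-50); c=(.543,-.137,.032)
plan([(gp(c,Q2,.12),Q2),(gp(c,Q2),Q2)])
```

```text
t 15.7 now [ 0.5476 -0.0659  0.115 ] q [-0.21  0.65 -0.28  1.92  0.95  1.32 -1.1 ] w 0.91 F [0.2 0.3 0.8]
  inc [17.8 -4.7  8.9] [-0.1 -0.  -0.3] rows>= 1
  inc [  0.   0. 120.] [0. 0. 0.] rows>= 3
```

step_arm(
  increments=[
    [[0.8, 18, -4.5, 9, 0, 0, 0], [0.8, 18, -4.5, 40, 0, 0, 0], [0.8, 18, -4.5, 75, 0, 0, 0], [0.8, 18, -4.5, 105, 0, 0, 0], [0.8, 18, -4.5, 125, 0, 0, 0], [0.8, 18, -4.5, 129, 0, 0, 0], [0.8, 18, -4.5, 129, 0, 0, 0], [0.8, 18, -4.5, 129, 0, 0, 0]],
  ],
)

```text
t: 16.33
eef_pos: [0.544, -0.1518, 0.0194]
tool_rot: [0.3, 0.643, 0.639, -0.297]
contact_force: [0.4, 1.3, 0.1]
gripper_width: 0.898
grasp_force: 0.0
```

Run:
```python
from h import *
Q2=lean(90,-50); c=(.543,-.137,.032)
plan([(gp(c,Q2),Q2)])
```

```text
t 16.3 now [ 0.544  -0.1518  0.0194] q [-0.13  0.79 -0.2   1.99  1.13  1.14 -1.22] w 0.9 F [0.4 1.3 0.1]
  inc [-0.2 -1.   1.6] [ 0.  -0.  -0.4] rows>= 1
```

step_arm(
  increments=[
    [[-1, 0, -1, 1, 0, 0, 0], [-1, 0, -1, 1, 0, 0, 0], [-1, 0, -1, 1, 0, 0, 0], [-1, 0, -1, 1, 0, 0, 0], [-1, 0, -1, 1, 0, 0, 0], [-1, -15, -1, -12, 0, 0, 0], [-1, -45, -1, -38, 0, 0, 0], [-1, -75, -1, -62, 0, 0, 0], [-1, -115, -1, -96, 0, 0, 0], [-1, -115, -1, -96, 0, 0, 0]],
  ],
  force=35,
)

```text
t: 17.17
eef_pos: [0.544, -0.1502, 0.1733]
tool_rot: [0.302, 0.643, 0.639, -0.295]
contact_force: [1.0, 0.1, -0.9]
gripper_width: 0.716
grasp_force: 38.9
```

Run:
```python
from h import *
p,R=cur(); b0=np.array([p[0]-.001,-.102+(p[1]+.1508),.029+(p[2]-.0185)])
print(b0); np.save('b0.npy',R.inv().apply(b0-p))
D=lean(90,0); QL=lean(90,44.5)
P1=(.472,.262)
mid=(.50,.02,.27); pre=carry(b0,(*P1,.108+.08),QL); fin=carry(b0,(*P1,.110),QL)
print(pre,fin); plan([(mid,D),(pre,QL),(fin,QL)])
```

```text
[ 0.54296874 -0.10144309  0.18383377]
[0.47290567 0.27630137 0.14017385] [0.47290567 0.27630137 0.06217385]
t 17.2 now [ 0.544  -0.1502  0.1733] q [-0.1   0.52 -0.24  1.98  0.99  1.27 -0.96] w 0.72 F [ 1.   0.1 -0.9]
  inc [  35.   -43.  -192.8] [ 0.6 50.  -0.3] rows>= 7
  inc [256.3 -27.1 129.8] [ 0.  44.5  0. ] rows>= 7
  inc [-54.7   0.   55.6] [0. 0. 0.] rows>= 2
```

step_arm(
  increments=[
    [[-1, 5, -6, -30, 0, 7, 0], [-1, 10, -12, -60, 0, 14, 0], [-1, 15, -18, -90, 0, 21, 0], [-1, 20, -24, -120, 0, 28, 0], [-1, 25, -30, -150, 0, 35, 0], [-1, 30, -37, -175, 0, 42, 0], [-1, 35, -43, -193, 0, 50, 0], [-1, 35, -43, -193, 0, 50, 0], [-1, 35, -43, -193, 0, 50, 0]],
  ],
)

```text
t: 17.92
eef_pos: [0.4983, 0.0169, 0.2643]
tool_rot: [0.003, 0.709, 0.706, -0.001]
contact_force: [0.4, -0.3, -2.2]
gripper_width: 0.719
grasp_force: 38.9
```

Run:
```python
from h import *
QL=lean(90,44.5); plan([([.4729,.2763,.1402],QL),([.4729,.2763,.0622],QL)])
```

```text
t 17.9 now [0.4983 0.0169 0.2643] q [ 0.25  0.18 -0.46  1.91  0.1   1.07 -0.26] w 0.72 F [ 0.4 -0.3 -2.2]
  inc [259.8 -26.9 122.9] [ 0.2 44.8 -0.2] rows>= 7
  inc [-54.7   0.   55.6] [0. 0. 0.] rows>= 2
```

step_arm(
  increments=[
    [[-1, 37, -4, 10, 0, 7, 0], [-1, 74, -8, 20, 0, 14, 0], [-1, 111, -12, 40, 0, 21, 0], [-1, 148, -16, 60, 0, 28, 0], [-1, 185, -20, 80, 0, 35, 0], [-1, 220, -24, 100, 0, 42, 0], [-1, 250, -27, 118, 0, 44.8, 0], [-1, 260, -27, 123, 0, 44.8, 0], [-1, 260, -27, 123, 0, 44.8, 0], [-1, 260, -27, 123, 0, 44.8, 0]],
  ],
)

```text
t: 18.75
eef_pos: [0.4717, 0.2795, 0.1406]
tool_rot: [-0.269, 0.653, 0.655, 0.269]
contact_force: [-0.1, -0.1, -1.9]
gripper_width: 0.72
grasp_force: 39.2
```

Run:
```python
from h import *
QL=lean(90,44.5); bt=np.load('b0.npy'); p,R=cur(); print('base at',p+R.apply(bt))
fin=np.array([.472,.262,.110])-QL.apply(bt); print(fin)
plan([(fin,QL)])
a=snap('side','side6'); snap('top','top6'); cv2.imwrite('pics/m6.png',np.hstack([cv2.resize(cv2.imread('pics/side6.png')[160:320,250:410],(400,400)),cv2.resize(cv2.imread('pics/top6.png')[110:260,110:260],(400,400))]))
```

```text
base at [0.47080984 0.26501671 0.18833372]
[0.47290567 0.27630137 0.06217385]
t 18.8 now [0.4717 0.2795 0.1406] q [ 0.43  0.57 -0.82  2.12 -0.77  0.51  0.41] w 0.72 F [-0.1 -0.1 -1.9]
  inc [-57.3   1.1  53.5] [-0.  -0.2  0.1] rows>= 2
```

View pics/m6.png

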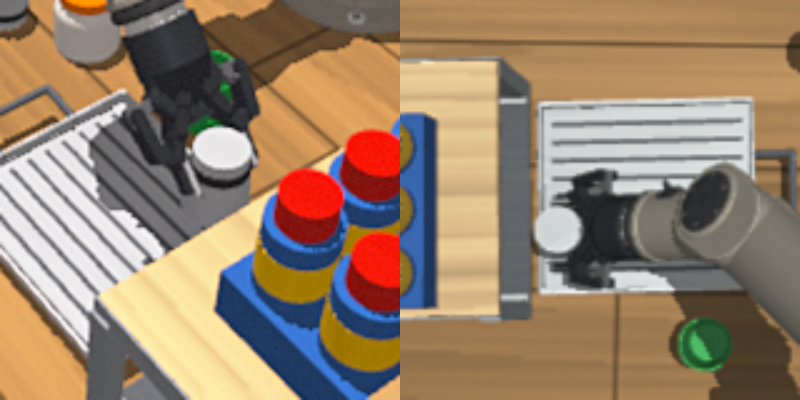

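Run:
```python
from h import *
T=lambda x,y:(110+(x-400)*.375-.3,110+y*.375-.3)
print('base',atz('top6',*T(557,231),.188))
print('tray corners',[atz('top6',*T(*p),.041).round(4) for p in((540,104),(540,294),(752,98),(754,291))])
```

```text
base [0.47016256 0.26523519 0.188     ]
tray corners [array([0.6436, 0.3194, 0.041 ]), array([0.3967, 0.3123, 0.041 ]), array([0.6551, 0.0431, 0.041 ]), array([0.4037, 0.037 , 0.041 ])]
```

step_arm(
  increments=[
    [[-1, -18, 1, 17, 0, 0, 0], [-1, -36, 1, 34, 0, 0, 0], [-1, -48, 1, 45, 0, 0, 0], [-1, -54, 1, 51, 0, 0, 0], [-1, -57, 1, 53.5, 0, 0, 0], [-1, -57, 1, 53.5, 0, 0, 0], [-1, -57, 1, 53.5, 0, 0, 0]],
  ],
)

```text
t: 19.43
eef_pos: [0.4744, 0.2757, 0.0636]
tool_rot: [-0.267, 0.654, 0.654, 0.27]
contact_force: [-0.8, 0.2, -1.7]
gripper_width: 0.722
grasp_force: 39.2
```

step_arm(
  increments=[
    [[-1, -1, 0, 1, 0, 0, 0], [-1, -2, 0, 2, 0, 0, 0], [-1, -2, 0, 2, 0, 0, 0], [-1, -2, 0, 2, 0, 0, 0]],
  ],
)

```text
t: 19.77
eef_pos: [0.4745, 0.277, 0.0618]
tool_rot: [-0.268, 0.654, 0.654, 0.271]
contact_force: [0.4, -0.7, 8.1]
gripper_width: 0.72
grasp_force: 40.1
```

Run:
```python
from h import *
bt=np.load('b0.npy'); p,R=cur(); print('base at',p+R.apply(bt)); plan([])
```

```text
base at [0.47334627 0.26238393 0.10956819]
t 19.8 now [0.4745 0.277  0.0618] q [ 0.43  0.76 -0.82  2.14 -0.77  0.35  0.53] w 0.72 F [ 0.4 -0.7  8.1]
```

step_arm(
  increments=[
    [[-0.2, 0, 0, 0, 0, 0, 0], [0.5, 0, 0, 0, 0, 0, 0], [0.72, 0, 0, 0, 0, 0, 0], [0.72, 0, 0, 0, 0, 0, 0], [0.72, 0, 0, -25, 0, 0, 0], [0.72, 0, 0, -60, 0, 0, 0], [0.72, 10, 0, -100, 0, 0, 0], [0.72, 30, 0, -135, 0, 0, 0], [0.72, 50, 0, -170, 0, 0, 0], [0.72, 50, 0, -170, 0, 0, 0]],
  ],
)

```text
t: 20.6
eef_pos: [0.4767, 0.1902, 0.2215]
tool_rot: [-0.264, 0.654, 0.654, 0.273]
contact_force: [1.2, -0.9, -0.2]
gripper_width: 0.859
grasp_force: 0.0
```

step_arm(
  increments=[
    [[0.75, 0, 0, -40, 0, 0, 0], [0.75, 0, 0, -60, 0, 0, 0], [0.75, 0, 0, -60, 0, 0, 0], [0.75, 0, 0, -60, 0, 0, 0]],
  ],
)

```text
t: 20.93
eef_pos: [0.4733, 0.1488, 0.2584]
tool_rot: [-0.267, 0.655, 0.653, 0.27]
contact_force: [-0.7, 0.2, 0.2]
gripper_width: 0.876
grasp_force: 0.0
```

Run:
```python
from h import *
moved('7')
Q=lean(50,-45); c=(.43,-.19,.036); D=lean(70,0)
plan([((.48,-.05,.27),D),(gp(c,Q,.12),Q),(gp(c,Q),Q)])
from path import *
for r in run([((.48,-.05,.25),70,0,0),((.43,-.19,.12),50,-45,0),((.43,-.19,.036),50,-45,0)],bot.get_obs()['q']): print(*r)
```

```text
top {'A': 85.8, 'B': 93.7, 'C': 3.7}
side {'A': 60.3, 'B': 4.7, 'C': 5.0}
t 21.0 now [0.472  0.1502 0.2575] q [ 0.69  0.33 -0.77  2.04 -0.7   0.95  0.4 ] w 0.88 F [-0.1  1.2 -1.4]
  inc [-133.4    8.2 -149.7] [ -7.8 -44.3  18.9] rows>= 7
  inc [-82.9  24.8 164. ] [  7.9 -44.5  19. ] rows>= 7
  inc [ -0.   0. 120.] [0. 0. 0.] rows>= 3
0.0 [ 0.41  0.2  -0.48  1.98  0.11  0.99 -0.47]
0.0 [ 0.02  0.66 -0.16  1.94  0.69  1.25 -1.29]
0.0 [ 0.    0.8  -0.13  1.94  0.73  1.13 -1.39]
```

step_arm(
  increments=[
    [[0.75, -20, 1, -35, -1, -6, 3], [0.75, -40, 2, -65, -2, -12, 5], [0.75, -60, 4, -95, -3, -18, 8], [0.75, -80, 5, -125, -4, -24, 10], [0.75, -100, 6, -150, -5, -30, 13], [0.75, -133, 8, -150, -6.5, -37, 16], [0.75, -133, 8, -150, -7.8, -44.3, 19], [0.75, -133, 8, -150, -7.8, -44.3, 19], [0.75, -133, 8, -150, -7.8, -44.3, 19]],
  ],
)

```text
t: 21.78
eef_pos: [0.4802, -0.0468, 0.2701]
tool_rot: [-0.0, 0.818, 0.576, -0.0]
contact_force: [0.7, 0.5, 0.8]
gripper_width: 0.876
grasp_force: 0.0
```

step_arm(
  increments=[
    [[0.75, -20, 5, 20, 1, -7, 3], [0.75, -40, 12, 45, 2, -14, 6], [0.75, -60, 18, 70, 4, -21, 9], [0.75, -83, 25, 100, 5, -27, 12], [0.75, -83, 25, 125, 6, -33, 14], [0.75, -83, 25, 150, 7, -39, 17], [0.75, -83, 25, 164, 8, -44.5, 19], [0.75, -83, 25, 164, 8, -44.5, 19], [0.75, -83, 25, 164, 8, -44.5, 19], [0.75, -83, 25, 164, 8, -44.5, 19]],
  ],
)

```text
t: 22.62
eef_pos: [0.4755, -0.1376, 0.1078]
tool_rot: [0.16, 0.838, 0.389, -0.346]
contact_force: [-0.8, -0.1, 0.4]
gripper_width: 0.874
grasp_force: 0.0
```

Run:
```python
from h import *
moved('8')
Q=lean(50,-45); c=(.43,-.19,.036); plan([(gp(c,Q),Q)])
```

```text
top {'A': 85.5, 'B': 5.5, 'C': 3.7}
side {'A': 59.7, 'B': 81.8, 'C': 57.0}
t 22.7 now [ 0.476  -0.1383  0.1094] q [ 0.08  0.68 -0.33  1.8   0.63  1.44 -1.29] w 0.88 F [-0.4  0.1 -0.8]
  inc [  2.5  -1.7 121.8] [-0.1 -0.2 -0.3] rows>= 3
```

step_arm(
  increments=[
    [[0.75, 2, -1.5, 35, 0, 0, 0], [0.75, 2, -1.5, 70, 0, 0, 0], [0.75, 2, -1.5, 100, 0, 0, 0], [0.75, 2, -1.5, 118, 0, 0, 0], [0.75, 2, -1.5, 121, 0, 0, 0], [0.75, 2, -1.5, 121, 0, 0, 0], [-1, 2, -1.5, 121, 0, 0, 0], [-1, 2, -1.5, 121, 0, 0, 0], [-1, 2, -1.5, 121, 0, 0, 0], [-1, 2, -1.5, 121, 0, 0, 0]],
  ],
  force=35,
)

```text
t: 23.55
eef_pos: [0.4215, -0.2005, 0.0225]
tool_rot: [0.162, 0.838, 0.389, -0.346]
contact_force: [0.1, -2.1, 8.0]
gripper_width: 0.767
grasp_force: 37.3
```

step_arm(
  increments=[
    [[-1, 0, 0, 0, 0, 0, 0], [-1, 0, 0, 0, 0, 0, 0]],
  ],
)

```text
t: 23.72
eef_pos: [0.4214, -0.2005, 0.0225]
tool_rot: [0.162, 0.838, 0.389, -0.346]
contact_force: [-1.1, -2.0, 6.7]
gripper_width: 0.761
grasp_force: 37.2
```

```bash
cat > lay.py <<'E'
from h import *
import sys
# held upright with lean -45 about az; base0 xy; tilt deg; L base xy
def lay(b0,az,tau,Lb,azL=90):
    p,R=cur(); b0=np.array(b0); bt=R.inv().apply(b0-p); up=R.inv().apply([0,0,1.])
    np.save('b0.npy',bt)
    # lay orientation: beaker axis (up now) goes to (mouth toward -azL), tool lean about azL
    # body rotation: yaw az->azL then pitch
    a=np.radians(azL); o=np.array([np.cos(a),np.sin(a),0]); s=np.cross([0,0,1.],o)  # horizontal axis
    Y=Ro.from_euler('z',azL-az,degrees=True)
    def att(d): return Ro.from_rotvec(-s*np.radians(d)*SG)*Y*R
    return bt,att
SG=1
for SG in(1,-1):
    pass
E
python3 - <<'E'
from h import *
p,R=cur(); b0=np.array([.43,-.19,0]); 
# actual axis: assume upright; base under grasp
bt=R.inv().apply(b0-p); np.save('b0.npy',bt); print('bt',bt,'h',(p-R.as_matrix()[:,2]*.021))
Y=Ro.from_euler('z',40,degrees=True)
att=lambda d: Ro.from_euler('x',d,degrees=True)*Y*R   # +d about world x: up -> -y
print(att(84).apply(R.inv().apply([0,0,1.])))
M=att(42);QL=att(84); L=np.array([.545,-.105,.0295])
print('lay TCP',L-QL.apply(bt))
plan([(p+[0,0,.12],None),(np.array([.5,-.1,.19])-M.apply(bt),M),(L+[0,0,.05]-QL.apply(bt),QL),(L-QL.apply(bt),QL)])
np.save('QL.npy',QL.as_quat()); np.save('M.npy',M.as_quat())
E
```

```text
bt [ 0.02545358 -0.00028715  0.00630942] h [ 0.4309894  -0.18915097  0.03731048]
[ 4.55052637e-17 -9.94521895e-01  1.04528463e-01]
lay TCP [ 0.54519242 -0.12874492  0.01836817]
t 23.7 now [ 0.4214 -0.2005  0.0225] q [ 0.15  0.77 -0.28  1.94  0.74  1.24 -1.36] w 0.76 F [-1.1 -2.   6.7]
  inc [-84.8   0.3 -84.9] [0. 0. 0.] rows>= 3
  inc [  37.8   11.6 -115.6] [-16.4  40.3 -37.4] rows>= 9
  inc [  3.2  45.1 129.2] [ 0.2 42.  -0. ] rows>= 6
  inc [-31.5   0.2  38.8] [0. 0. 0.] rows>= 2
```

step_arm(
  increments=[
    [[-1, -15, 0, -15, 0, 0, 0], [-1, -38, 0, -38, 0, 0, 0], [-1, -62, 0, -62, 0, 0, 0], [-1, -85, 0, -85, 0, 0, 0], [-1, -85, 0, -85, 0, 0, 0], [-1, -85, 0, -85, 0, 0, 0]],
  ],
)

```text
t: 24.22
eef_pos: [0.4221, -0.1994, 0.1425]
tool_rot: [0.162, 0.839, 0.389, -0.344]
contact_force: [0.2, 0.7, -1.8]
gripper_width: 0.763
grasp_force: 38.9
```

step_arm(
  increments=[
    [[-1, 4, 1, -13, -2, 4, -4], [-1, 8, 2, -26, -4, 9, -8], [-1, 12, 4, -39, -6, 13, -12], [-1, 16, 5, -52, -7, 18, -17], [-1, 20, 6, -65, -9, 22, -21], [-1, 25, 8, -78, -11, 27, -25], [-1, 30, 9, -91, -13, 31, -29], [-1, 34, 10, -104, -15, 36, -33], [-1, 38, 11.6, -115.6, -16.4, 40.3, -37.4], [-1, 38, 11.6, -115.6, -16.4, 40.3, -37.4]],
  ],
)

```text
t: 25.05
eef_pos: [0.4998, -0.1266, 0.1961]
tool_rot: [0.016, 0.709, 0.705, -0.017]
contact_force: [0.1, -0.6, -1.2]
gripper_width: 0.764
grasp_force: 39.2
```

step_arm(
  increments=[
    [[-1, 0, 0, 0, 0, 0, 0], [-1, 0, 0, 0, 0, 0, 0]],
  ],
)

```text
t: 25.22
eef_pos: [0.4983, -0.1248, 0.1945]
tool_rot: [0.016, 0.709, 0.705, -0.02]
contact_force: [-0.6, 0.7, -0.5]
gripper_width: 0.763
grasp_force: 39.1
```

Run:
```python
from h import *
bt=np.load('b0.npy');QL=Ro.from_quat(np.load('QL.npy')); L=np.array([.545,-.105,.0295])
plan([(L+[0,0,.05]-QL.apply(bt),QL),(L-QL.apply(bt),QL)])
```

```text
t 25.2 now [ 0.4983 -0.1248  0.1945] q [ 0.6   0.31 -0.6   1.95  0.28  0.96 -0.15] w 0.76 F [-0.6  0.7 -0.5]
  inc [  2.8  47.7 125.9] [-0.1 41.9 -0.3] rows>= 6
  inc [-31.5   0.2  38.8] [0. 0. 0.] rows>= 2
```

step_arm(
  increments=[
    [[-1, 1, 8, 15, 0, 7, 0], [-1, 1, 16, 35, 0, 14, 0], [-1, 2, 24, 55, 0, 21, 0], [-1, 2, 32, 75, 0, 28, 0], [-1, 3, 40, 100, 0, 35, 0], [-1, 3, 48, 126, 0, 42, 0], [-1, 3, 48, 126, 0, 42, 0], [-1, 3, 48, 126, 0, 42, 0], [-1, 3, 48, 126, 0, 42, 0]],
  ],
)

```text
t: 25.97
eef_pos: [0.547, -0.1265, 0.07]
tool_rot: [-0.238, 0.668, 0.665, 0.236]
contact_force: [0.8, 0.9, -0.5]
gripper_width: 0.765
grasp_force: 39.2
```

step_arm(
  increments=[
    [[-1, -12, 0, 15, 0, 0, 0], [-1, -22, 0, 27, 0, 0, 0], [-1, -28, 0, 34, 0, 0, 0], [-1, -31, 0, 38, 0, 0, 0], [-1, -31.5, 0, 39, 0, 0, 0], [-1, -31.5, 0, 39, 0, 0, 0], [-1, -31.5, 0, 39, 0, 0, 0]],
  ],
)

```text
t: 26.55
eef_pos: [0.547, -0.1285, 0.0202]
tool_rot: [-0.237, 0.668, 0.665, 0.236]
contact_force: [-0.3, 0.4, -0.6]
gripper_width: 0.762
grasp_force: 39.2
```

Run:
```python
from h import *
bt=np.load('b0.npy');QL=Ro.from_quat(np.load('QL.npy')); L=np.array([.545,-.105,.0275])
p,R=cur(); print(p+R.apply(bt))
plan([(L-QL.apply(bt),QL)])
```

```text
[ 0.54686272 -0.10480593  0.03134611]
t 26.6 now [ 0.547  -0.1285  0.0202] q [ 0.95  0.91 -0.71  1.75 -0.11  0.91  0.46] w 0.76 F [-0.3  0.4 -0.6]
  inc [-2.6 -1.8  2.8] [ 0.1 -0.1 -0.1] rows>= 1
```

Lower 4 mm, release, back off, and go to the regrasp stand-off.

step_arm(
  increments=[
    [[-1, -1.3, 0, 1.5, 0, 0, 0], [-1, -2.3, 0, 2.6, 0, 0, 0], [-1, -2.3, 0, 2.6, 0, 0, 0], [-0.2, -2.3, 0, 2.6, 0, 0, 0], [0.6, -2.3, 0, 2.6, 0, 0, 0], [0.8, -2.3, 0, 2.6, 0, 0, 0], [0.8, -2.3, 0, 2.6, 0, 0, 0], [0.8, 0, 0, -30, 0, 0, 0], [0.8, 0, 0, -70, 0, 0, 0], [0.8, 0, 0, -110, 0, 0, 0]],
  ],
)

```text
t: 27.38
eef_pos: [0.5459, -0.1976, 0.1055]
tool_rot: [-0.239, 0.668, 0.665, 0.236]
contact_force: [1.4, -0.6, -0.6]
gripper_width: 0.897
grasp_force: 0.0
```

step_arm(
  increments=[
    [[0.8, 10, 2, -35, 0, 0, 0], [0.8, 35, 4, -60, 0, -5, 0], [0.8, 60, 6, -67, 0, -11, 0], [0.8, 90, 8, -67, 0, -18, 0], [0.8, 120, 10, -67, 0, -25, 0], [0.8, 150, 10, -67, 0, -32, 0], [0.8, 164, 10, -67, 0, -39, 0], [0.8, 164, 10, -67, 0, -39, 0], [0.8, 164, 10, -67, 0, -39, 0]],
  ],
)

```text
t: 28.13
eef_pos: [0.5581, -0.1084, 0.2618]
tool_rot: [-0.001, 0.706, 0.708, 0.001]
contact_force: [0.0, -1.3, 0.5]
gripper_width: 0.899
grasp_force: 0.0
```

Run:
```python
from h import *
Q2=lean(90,-50); c=(.547,-.129,.031)
plan([(gp(c,Q2,.12),Q2)]);
```

```text
t 28.1 now [ 0.5581 -0.1084  0.2618] q [ 0.6   0.34 -0.65  1.74  0.22  1.13 -0.11] w 0.9 F [ 0.  -1.3  0.5]
  inc [ 54.8 -10.8 167.3] [  0.1 -50.1   0.2] rows>= 8
```

step_arm(
  increments=[
    [[0.8, 28, -5, 0, 0, -7, 0], [0.8, 55, -11, 20, 0, -14, 0], [0.8, 55, -11, 50, 0, -21, 0], [0.8, 55, -11, 80, 0, -28, 0], [0.8, 55, -11, 110, 0, -35, 0], [0.8, 55, -11, 140, 0, -42, 0], [0.8, 55, -11, 160, 0, -50, 0], [0.8, 55, -11, 160, 0, -50, 0], [0.8, 55, -11, 160, 0, -50, 0], [0.8, 55, -11, 160, 0, -50, 0]],
  ],
)

```text
t: 28.97
eef_pos: [0.5465, -0.0593, 0.1011]
tool_rot: [0.295, 0.644, 0.64, -0.3]
contact_force: [-0.2, 0.2, 0.2]
gripper_width: 0.899
grasp_force: 0.0
```

Run:
```python
from h import *
Q2=lean(90,-50); c=(.547,-.129,.031)
moved('9'); plan([(gp(c,Q2,.12),Q2)])
a=cv2.imread('pics/top9.png')[125:225,250:350];b=cv2.imread('pics/top9.png')[110:260,110:260]
cv2.imwrite('pics/m9.png',np.hstack([cv2.resize(i,(400,400),interpolation=cv2.INTER_NEAREST) for i in(a,b)]))
```

```text
top {'A': 88.3, 'B': 108.3, 'C': 4.3}
side {'A': 60.3, 'B': 60.2, 'C': 5.0}
t 29.1 now [ 0.5474 -0.0599  0.1032] q [-0.12  0.69 -0.42  1.91  1.    1.38 -1.16] w 0.9 F [-0.1 -0.2 -0.1]
  inc [10.9 -0.4  0.4] [-0.4 -0.3 -0.4] rows>= 1
```

View pics/m9.png

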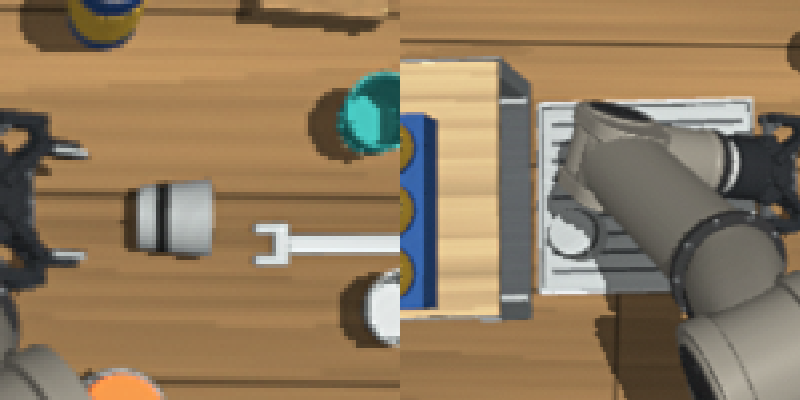

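Run:
```python
from h import *
Q2=lean(90,-50); c=(.545,-.131,.031)
plan([(gp(c,Q2),Q2)]); print(gp(c,Q2))
```

```text
t 29.1 now [ 0.5474 -0.0599  0.1032] q [-0.12  0.69 -0.42  1.91  1.    1.38 -1.16] w 0.9 F [-0.1 -0.2 -0.1]
  inc [  9.   -1.7 122. ] [-0.4 -0.3 -0.4] rows>= 3
[ 0.545      -0.14708693  0.01750146]
```

step_arm(
  increments=[
    [[0.8, 9, -2, 20, 0, 0, 0], [0.8, 9, -2, 50, 0, 0, 0], [0.8, 9, -2, 80, 0, 0, 0], [0.8, 9, -2, 105, 0, 0, 0], [0.8, 9, -2, 119, 0, 0, 0], [0.8, 9, -2, 122, 0, 0, 0], [0.8, 9, -2, 122, 0, 0, 0], [0.8, 9, -2, 122, 0, 0, 0]],
  ],
)

```text
t: 29.73
eef_pos: [0.5446, -0.1442, 0.0161]
tool_rot: [0.296, 0.643, 0.64, -0.298]
contact_force: [-0.3, -0.1, 0.4]
gripper_width: 0.9
grasp_force: 0.0
```

Run:
```python
from h import *
Q2=lean(90,-50); c=(.545,-.131,.031)
plan([(gp(c,Q2),Q2)])
```

```text
t 29.7 now [ 0.5446 -0.1442  0.0161] q [-0.04  0.81 -0.34  1.97  1.17  1.23 -1.25] w 0.9 F [-0.3 -0.1  0.4]
  inc [-2.9  0.4  1.3] [-0.2 -0.3 -0.2] rows>= 1
```

step_arm(
  increments=[
    [[0.8, -3, 0, 1, 0, 0, 0], [-1, -3, 0, 1, 0, 0, 0], [-1, -3, 0, 1, 0, 0, 0], [-1, -3, 0, 1, 0, 0, 0], [-1, -3, 0, 1, 0, 0, 0], [-1, -3, 0, 1, 0, 0, 0]],
  ],
  force=35,
)

```text
t: 30.23
eef_pos: [0.5445, -0.1465, 0.0178]
tool_rot: [0.297, 0.642, 0.64, -0.299]
contact_force: [-0.7, 3.3, 8.0]
gripper_width: 0.729
grasp_force: 36.1
```

```bash
cat > place.py <<'E'
from h import *
# call at grip, lying: base known
def setup(by,th,Pxy,H):
    p,R=cur(); b=np.array([p[0],by,.0273+.0005]); bt=R.inv().apply(b-p); np.save('b0.npy',bt)
    QL=Ro.from_euler('x',90+th,degrees=True)*R; np.save('QL.npy',QL.as_quat())
    up=p+[0,0,.14]; D=Ro.from_euler('x',45,degrees=True)*R
    B=np.array([*Pxy,.026+H]); mid=(.53,.02,.27)
    plan([(up,None),(mid,D),(B+[0,0,.08]-QL.apply(bt),QL)]); print('check axis',QL.apply(R.inv().apply([0,-np.cos(np.radians(th)),np.sin(np.radians(th))])))
def to(B):
    bt=np.load('b0.npy');QL=Ro.from_quat(np.load('QL.npy')); p,R=cur(); print('base at',p+R.apply(bt)); plan([(np.array(B)-QL.apply(bt),QL)])
E
python3 -c "
from place import *
setup(-.106,6,(.585,.262),.062)"
```

```text
t 30.2 now [ 0.5445 -0.1465  0.0178] q [-0.04  0.81 -0.34  1.97  1.17  1.23 -1.24] w 0.73 F [-0.7  3.3  8. ]
  inc [-107.1   -0.2  -90.2] [0. 0. 0.] rows>= 4
  inc [  21.4  -15.1 -199.6] [ 0.  45.  -0.2] rows>= 7
  inc [267.4  55.1 118.7] [ 0.1 51.  -0.2] rows>= 8
check axis [-1.13477880e-16  2.94173478e-17 -1.00000000e+00]
```

step_arm(
  increments=[
    [[-1, -15, 0, -12, 0, 0, 0], [-1, -45, 0, -38, 0, 0, 0], [-1, -75, 0, -62, 0, 0, 0], [-1, -107, 0, -90, 0, 0, 0], [-1, -107, 0, -90, 0, 0, 0]],
  ],
)

```text
t: 30.65
eef_pos: [0.5472, -0.1466, 0.1632]
tool_rot: [0.3, 0.644, 0.639, -0.296]
contact_force: [1.0, 0.0, -0.9]
gripper_width: 0.726
grasp_force: 38.5
```

step_arm(
  increments=[
    [[-1, 3, -2, -30, 0, 6, 0], [-1, 6, -4, -60, 0, 12, 0], [-1, 9, -6, -90, 0, 18, 0], [-1, 12, -8, -120, 0, 25, 0], [-1, 15, -10, -150, 0, 32, 0], [-1, 18, -13, -180, 0, 39, 0], [-1, 21, -15, -200, 0, 45, 0], [-1, 21, -15, -200, 0, 45, 0], [-1, 21, -15, -200, 0, 45, 0]],
  ],
)

```text
t: 31.4
eef_pos: [0.5299, 0.0172, 0.2692]
tool_rot: [0.03, 0.709, 0.704, -0.032]
contact_force: [0.2, -0.2, -2.7]
gripper_width: 0.723
grasp_force: 38.7
```

```bash
python3 -c "
from place import *
to((.585,.262,.168))"
```

```text
base at [0.52998005 0.03881587 0.30490859]
t 31.4 now [0.5299 0.0172 0.2692] q [ 0.33  0.27 -0.64  1.82  0.27  1.15 -0.41] w 0.72 F [ 0.2 -0.2 -2.7]
  inc [270.7  53.9 117. ] [ 0.2 51.2 -0.4] rows>= 8
```

step_arm(
  increments=[
    [[-1, 30, 20, 0, 0, 7, 0], [-1, 65, 40, 5, 0, 14, 0], [-1, 100, 54, 15, 0, 21, 0], [-1, 140, 54, 35, 0, 28, 0], [-1, 180, 54, 55, 0, 35, 0], [-1, 215, 54, 80, 0, 42, 0], [-1, 245, 54, 105, 0, 48, 0], [-1, 271, 54, 117, 0, 51.2, 0], [-1, 271, 54, 117, 0, 51.2, 0], [-1, 271, 54, 117, 0, 51.2, 0]],
  ],
)

```text
t: 32.23
eef_pos: [0.5808, 0.2798, 0.1254]
tool_rot: [-0.282, 0.652, 0.648, 0.274]
contact_force: [0.4, 0.0, -1.6]
gripper_width: 0.722
grasp_force: 39.1
```

step_arm(
  increments=[
    [[-1, 0, 0, 0, 0, 0, 0], [-1, 0, 0, 0, 0, 0, 0]],
  ],
)

```text
t: 32.4
eef_pos: [0.5854, 0.2785, 0.1303]
tool_rot: [-0.278, 0.652, 0.649, 0.278]
contact_force: [0.5, -0.5, -1.6]
gripper_width: 0.725
grasp_force: 39.1
```

```bash
python3 -c "
from place import *
to((.585,.262,.090))"
```

```text
base at [0.58526505 0.26414423 0.16957218]
t 32.4 now [0.5854 0.2785 0.1303] q [ 0.5   0.81 -0.95  1.87 -0.29  0.55  0.03] w 0.72 F [ 0.5 -0.5 -1.6]
  inc [-59.1  -0.3  53.4] [ 0.3 -0.1 -0.1] rows>= 2
```

step_arm(
  increments=[
    [[-1, -18, 0, 17, 0, 0, 0], [-1, -36, 0, 34, 0, 0, 0], [-1, -48, 0, 44, 0, 0, 0], [-1, -55, 0, 50, 0, 0, 0], [-1, -59, 0, 53.5, 0, 0, 0], [-1, -60, 0, 54.5, 0, 0, 0], [-1, -60, 0, 54.5, 0, 0, 0], [-1, -60, 0, 54.5, 0, 0, 0]],
  ],
)

```text
t: 33.07
eef_pos: [0.5852, 0.2771, 0.0504]
tool_rot: [-0.278, 0.651, 0.649, 0.279]
contact_force: [-2.1, -1.0, 3.1]
gripper_width: 0.721
grasp_force: 39.4
```

```bash
python3 -c "
from place import *
to((.585,.262,.088))
snap('side','side10');snap('top','top10'); cv2.imwrite('pics/m10.png',np.hstack([cv2.resize(cv2.imread('pics/side10.png')[160:320,250:410],(400,400)),cv2.resize(cv2.imread('pics/top10.png')[110:260,110:260],(400,400))]))"
```

```text
base at [0.5850005  0.26269726 0.08963469]
t 33.1 now [0.5852 0.2771 0.0504] q [ 0.48  0.94 -0.91  1.88 -0.25  0.45  0.1 ] w 0.72 F [-2.1 -1.   3.1]
  inc [-1.8 -0.2  0.5] [ 0.3 -0.3 -0.1] rows>= 1
```

View pics/m10.png

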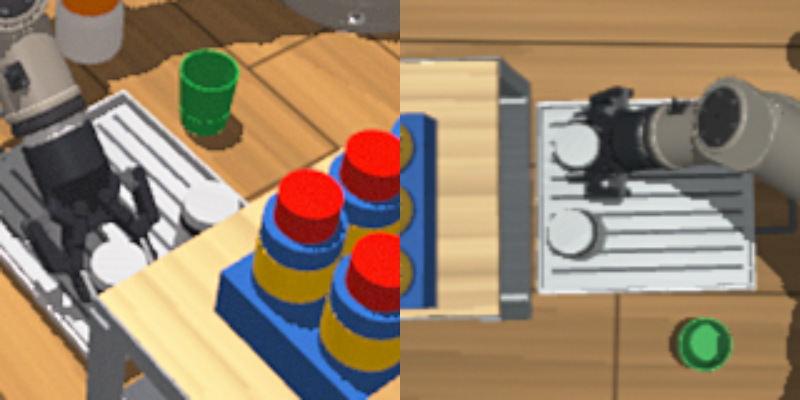

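Both beakers stand mouth-down at the rear of the tray: the tall one at right-crop pixel (572,232), and the short one, still gripped, at (577,146). I'll release and go for C.

step_arm(
  increments=[
    [[-1, -1, 0, 1, 0, 0, 0], [-0.2, -1, 0, 1, 0, 0, 0], [0.5, -1, 0, 1, 0, 0, 0], [0.7, -1, 0, 1, 0, 0, 0], [0.7, -1, 0, 1, 0, 0, 0], [0.7, 0, 0, -25, 0, 0, 0], [0.7, 0, 0, -60, 0, 0, 0], [0.7, 10, 0, -100, 0, 0, 0], [0.7, 30, 0, -135, 0, 0, 0], [0.7, 50, 0, -170, 0, 0, 0]],
  ],
)

```text
t: 34.0
eef_pos: [0.5849, 0.1857, 0.2027]
tool_rot: [-0.278, 0.653, 0.647, 0.278]
contact_force: [0.7, 0.8, -0.1]
gripper_width: 0.847
grasp_force: 0.0
```

step_arm(
  increments=[
    [[0.75, 0, 0, -40, 0, 0, 0], [0.75, 0, 0, -60, 0, 0, 0], [0.75, 0, 0, -60, 0, 0, 0], [0.75, 0, 0, -60, 0, 0, 0]],
  ],
)

```text
t: 34.33
eef_pos: [0.5855, 0.143, 0.2434]
tool_rot: [-0.277, 0.653, 0.647, 0.278]
contact_force: [0.1, 0.6, -1.2]
gripper_width: 0.873
grasp_force: 0.0
```

Run:
```python
from h import *
moved('11')
Q=lean(60,-45); c=(.467,-.334,.036); D=lean(75,0)
plan([((.53,-.12,.27),D),(gp(c,Q,.12),Q),(gp(c,Q),Q)])
```

```text
top {'A': 76.7, 'B': 107.8, 'C': 91.0}
side {'A': 60.8, 'B': 97.0, 'C': 6.3}
t 34.4 now [0.5837 0.1451 0.2423] q [ 0.78  0.66 -1.03  1.79 -0.32  0.89  0.08] w 0.87 F [0.3 0.  0.2]
  inc [-163.2  -52.8 -211. ] [ -6.2 -46.1  13.9] rows>= 7
  inc [-155.4   12.7  164. ] [  5.9 -44.7  14.2] rows>= 7
  inc [  0.   0. 120.] [0. 0. 0.] rows>= 3
```

step_arm(
  increments=[
    [[0.75, -20, -8, -35, -1, -6, 2], [0.75, -40, -16, -70, -2, -12, 4], [0.75, -60, -24, -100, -3, -18, 6], [0.75, -85, -32, -135, -4, -25, 8], [0.75, -110, -40, -170, -5, -32, 10], [0.75, -140, -48, -200, -6, -39, 12], [0.75, -163, -53, -211, -6.2, -46.1, 14], [0.75, -163, -53, -211, -6.2, -46.1, 14], [0.75, -163, -53, -211, -6.2, -46.1, 14]],
  ],
)

```text
t: 35.18
eef_pos: [0.5299, -0.1177, 0.2699]
tool_rot: [-0.001, 0.793, 0.609, -0.0]
contact_force: [0.6, 0.6, 0.2]
gripper_width: 0.879
grasp_force: 0.0
```

step_arm(
  increments=[
    [[0.75, -30, 3, 10, 1, -7, 2], [0.75, -65, 6, 20, 2, -14, 4], [0.75, -100, 9, 45, 3, -21, 6], [0.75, -135, 12, 75, 4, -28, 9], [0.75, -155, 13, 110, 5, -35, 11], [0.75, -155, 13, 145, 6, -42, 13], [0.75, -155, 13, 164, 6, -44.7, 14], [0.75, -155, 13, 164, 6, -44.7, 14], [0.75, -155, 13, 164, 6, -44.7, 14], [0.75, -155, 13, 164, 6, -44.7, 14]],
  ],
)

```text
t: 36.02
eef_pos: [0.503, -0.2732, 0.1081]
tool_rot: [0.189, 0.8, 0.463, -0.331]
contact_force: [-0.4, -0.3, 0.4]
gripper_width: 0.873
grasp_force: 0.0
```

Run:
```python
from h import *
moved('12')
Q=lean(60,-45); c=(.467,-.334,.036); plan([(gp(c,Q),Q)])
```

```text
top {'A': 93.0, 'B': 134.3, 'C': 4.7}
side {'A': 59.7, 'B': 59.5, 'C': 74.7}
t 36.1 now [ 0.5031 -0.2744  0.1097] q [ 0.3   0.69 -0.38  1.81  0.89  1.37 -1.09] w 0.87 F [-0.6 -0.2  0.8]
  inc [  2.5  -1.4 122.4] [-0.1 -0.2 -0.1] rows>= 3
```

step_arm(
  increments=[
    [[0.75, 2, -1, 35, 0, 0, 0], [0.75, 2, -1, 70, 0, 0, 0], [0.75, 2, -1, 100, 0, 0, 0], [0.75, 2, -1, 118, 0, 0, 0], [0.75, 2, -1, 121, 0, 0, 0], [0.75, 2, -1, 121, 0, 0, 0], [-1, 2, -1, 121, 0, 0, 0], [-1, 2, -1, 121, 0, 0, 0], [-1, 2, -1, 121, 0, 0, 0], [-1, 2, -1, 121, 0, 0, 0]],
  ],
  force=35,
)

```text
t: 36.95
eef_pos: [0.4612, -0.345, 0.022]
tool_rot: [0.191, 0.8, 0.463, -0.331]
contact_force: [0.2, 1.5, 7.3]
gripper_width: 0.745
grasp_force: 37.4
```

step_arm(
  increments=[
    [[-1, 0, 0, 0, 0, 0, 0], [-1, 0, 0, 0, 0, 0, 0]],
  ],
)

```text
t: 37.12
eef_pos: [0.4612, -0.345, 0.022]
tool_rot: [0.191, 0.8, 0.463, -0.331]
contact_force: [0.7, 1.9, 7.7]
gripper_width: 0.748
grasp_force: 37.4
```

Run:
```python
from h import *
p,R=cur(); print('c',p-R.as_matrix()[:,2]*.021); b0=np.array([.468,-.333,0]) 
bt=R.inv().apply(b0-p); np.save('b0.npy',bt); print('bt',bt)
Y=Ro.from_euler('z',30,degrees=True)
att=lambda d: Ro.from_euler('x',d,degrees=True)*Y*R
M=att(42);QL=att(84); L=np.array([.545,-.105,.0295])
plan([(p+[0,0,.12],None),(np.array([.5,-.1,.19])-M.apply(bt),M),(L+[0,0,.05]-QL.apply(bt),QL)])
np.save('QL.npy',QL.as_quat())
```

```text
c [ 0.46861658 -0.33212125  0.03689234]
bt [ 2.53297488e-02 -8.34513725e-05  5.84388473e-03]
t 37.1 now [ 0.4612 -0.345   0.022 ] q [ 0.38  0.79 -0.31  1.88  1.03  1.2  -1.16] w 0.75 F [0.7 1.9 7.7]
  inc [-84.8  -0.  -84.9] [0. 0. 0.] rows>= 3
  inc [ 109.6  -76.  -187.5] [-12.5  41.  -28. ] rows>= 8
  inc [  3.3  44.9 129.1] [-0.1 42.   0. ] rows>= 6
```

step_arm(
  increments=[
    [[-1, -15, 0, -15, 0, 0, 0], [-1, -38, 0, -38, 0, 0, 0], [-1, -62, 0, -62, 0, 0, 0], [-1, -85, 0, -85, 0, 0, 0], [-1, -85, 0, -85, 0, 0, 0], [-1, -85, 0, -85, 0, 0, 0]],
  ],
)

```text
t: 37.62
eef_pos: [0.4617, -0.3451, 0.1426]
tool_rot: [0.192, 0.8, 0.462, -0.33]
contact_force: [-0.6, 1.0, -2.3]
gripper_width: 0.744
grasp_force: 38.7
```

step_arm(
  increments=[
    [[-1, 12, -8, -22, -1, 5, -3], [-1, 24, -17, -44, -3, 10, -6], [-1, 37, -26, -66, -4, 15, -10], [-1, 50, -35, -88, -6, 20, -14], [-1, 63, -44, -110, -7, 25, -17], [-1, 76, -53, -132, -9, 30, -20], [-1, 89, -62, -154, -10, 35, -24], [-1, 100, -70, -175, -12, 39, -27], [-1, 110, -76, -187.5, -12.5, 41, -28], [-1, 110, -76, -187.5, -12.5, 41, -28]],
  ],
)

```text
t: 38.45
eef_pos: [0.499, -0.1234, 0.1953]
tool_rot: [0.016, 0.706, 0.708, -0.018]
contact_force: [-0.2, 0.3, -1.0]
gripper_width: 0.744
grasp_force: 39.0
```

step_arm(
  increments=[
    [[-1, 0, 0, 0, 0, 0, 0], [-1, 0, 0, 0, 0, 0, 0]],
  ],
)

```text
t: 38.62
eef_pos: [0.4984, -0.1265, 0.1945]
tool_rot: [0.017, 0.707, 0.707, -0.02]
contact_force: [0.3, 0.0, -1.6]
gripper_width: 0.746
grasp_force: 39.0
```

Run:
```python
from h import *
bt=np.load('b0.npy');QL=Ro.from_quat(np.load('QL.npy')); L=np.array([.545,-.105,.0295])
plan([(L+[0,0,.05]-QL.apply(bt),QL),(L-QL.apply(bt),QL)])
```

```text
t 38.6 now [ 0.4984 -0.1265  0.1945] q [ 0.72  0.34 -0.75  1.94  0.34  0.98 -0.2 ] w 0.75 F [ 0.3  0.  -1.6]
  inc [  4.8  47.3 126.1] [-0.3 42.  -0.2] rows>= 6
  inc [-31.5  -0.1  38.9] [0. 0. 0.] rows>= 2
```

step_arm(
  increments=[
    [[-1, 1, 8, 15, 0, 7, 0], [-1, 2, 16, 35, 0, 14, 0], [-1, 3, 24, 55, 0, 21, 0], [-1, 4, 32, 75, 0, 28, 0], [-1, 5, 40, 100, 0, 35, 0], [-1, 5, 47, 126, 0, 42, 0], [-1, 5, 47, 126, 0, 42, 0], [-1, 5, 47, 126, 0, 42, 0], [-1, 5, 47, 126, 0, 42, 0]],
  ],
)

```text
t: 39.37
eef_pos: [0.5461, -0.1264, 0.0698]
tool_rot: [-0.237, 0.667, 0.666, 0.235]
contact_force: [1.5, 1.3, -0.1]
gripper_width: 0.742
grasp_force: 38.9
```

step_arm(
  increments=[
    [[-1, -12, 0, 15, 0, 0, 0], [-1, -22, 0, 27, 0, 0, 0], [-1, -28, 0, 34, 0, 0, 0], [-1, -31, 0, 38, 0, 0, 0], [-1, -31.5, 0, 39, 0, 0, 0], [-1, -31.5, 0, 39, 0, 0, 0], [-1, -31.5, 0, 39, 0, 0, 0]],
  ],
)

```text
t: 39.95
eef_pos: [0.5461, -0.1273, 0.0201]
tool_rot: [-0.236, 0.667, 0.666, 0.236]
contact_force: [-0.2, -0.1, -2.5]
gripper_width: 0.744
grasp_force: 38.9
```

Run:
```python
from h import *
bt=np.load('b0.npy');QL=Ro.from_quat(np.load('QL.npy')); L=np.array([.545,-.105,.0275])
p,R=cur(); print(p+R.apply(bt)); plan([(L-QL.apply(bt),QL)])
```

```text
[ 0.54607925 -0.1039379   0.03154331]
t 40.0 now [ 0.5461 -0.1273  0.0201] q [ 1.02  0.96 -0.83  1.75  0.03  0.91  0.34] w 0.74 F [-0.2 -0.1 -2.5]
  inc [-3.4 -1.   2.5] [-0.1  0.  -0.1] rows>= 1
```

step_arm(
  increments=[
    [[-1, -1.3, 0, 1.5, 0, 0, 0], [-1, -2.3, 0, 2.6, 0, 0, 0], [-1, -2.3, 0, 2.6, 0, 0, 0], [-0.2, -2.3, 0, 2.6, 0, 0, 0], [0.6, -2.3, 0, 2.6, 0, 0, 0], [0.8, -2.3, 0, 2.6, 0, 0, 0], [0.8, -2.3, 0, 2.6, 0, 0, 0], [0.8, 0, 0, -30, 0, 0, 0], [0.8, 0, 0, -70, 0, 0, 0], [0.8, 0, 0, -110, 0, 0, 0]],
  ],
)

```text
t: 40.78
eef_pos: [0.5451, -0.1961, 0.1053]
tool_rot: [-0.238, 0.666, 0.666, 0.235]
contact_force: [0.7, -0.3, -0.8]
gripper_width: 0.902
grasp_force: 0.0
```

step_arm(
  increments=[
    [[0.8, 10, 2, -35, 0, 0, 0], [0.8, 35, 4, -60, 0, -5, 0], [0.8, 60, 6, -67, 0, -11, 0], [0.8, 90, 8, -67, 0, -18, 0], [0.8, 120, 10, -67, 0, -25, 0], [0.8, 150, 10, -67, 0, -32, 0], [0.8, 164, 10, -67, 0, -39, 0], [0.8, 164, 10, -67, 0, -39, 0], [0.8, 164, 10, -67, 0, -39, 0]],
  ],
)

```text
t: 41.53
eef_pos: [0.5568, -0.1067, 0.2616]
tool_rot: [-0.0, 0.704, 0.71, 0.0]
contact_force: [0.4, -0.9, -1.5]
gripper_width: 0.895
grasp_force: 0.0
```

step_arm(
  increments=[
    [[0.8, 28, -5, 0, 0, -7, 0], [0.8, 55, -11, 20, 0, -14, 0], [0.8, 55, -11, 50, 0, -21, 0], [0.8, 55, -11, 80, 0, -28, 0], [0.8, 55, -11, 110, 0, -35, 0], [0.8, 55, -11, 140, 0, -42, 0], [0.8, 55, -11, 160, 0, -50, 0], [0.8, 55, -11, 160, 0, -50, 0], [0.8, 55, -11, 160, 0, -50, 0], [0.8, 55, -11, 160, 0, -50, 0]],
  ],
)

```text
t: 42.37
eef_pos: [0.5451, -0.0578, 0.1005]
tool_rot: [0.296, 0.642, 0.641, -0.299]
contact_force: [-0.1, -0.4, 0.4]
gripper_width: 0.9
grasp_force: 0.0
```

Run:
```python
from h import *
snap('top','top13'); snap('side','side13')
Q2=lean(90,-50); c=(.545,-.131,.031)
plan([(gp(c,Q2),Q2)])
a=cv2.imread('pics/top13.png')[125:225,250:350];b=cv2.imread('pics/side13.png')[80:300,200:420]
cv2.imwrite('pics/m13.png',np.hstack([cv2.resize(i,(400,400),interpolation=cv2.INTER_NEAREST) for i in(a,b)]))
```

```text
t 42.5 now [ 0.546  -0.0584  0.1027] q [-0.05  0.71 -0.52  1.91  1.04  1.44 -1.19] w 0.9 F [0.2 0.  0.8]
  inc [  7.9  -0.7 122.7] [-0.1 -0.2 -0.3] rows>= 3
```

View pics/m13.png

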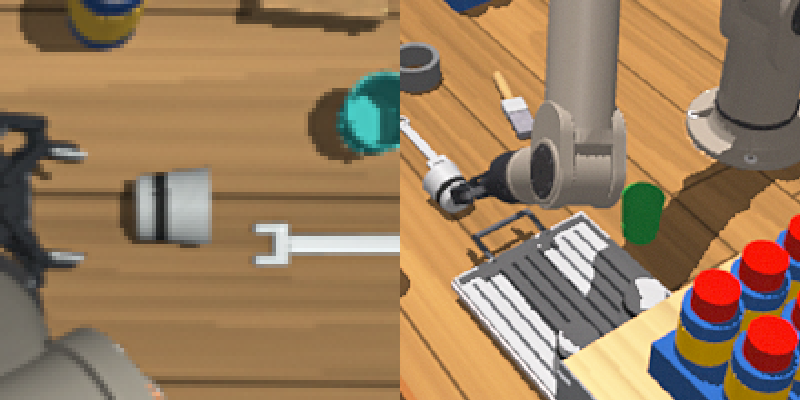

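C lies on its side about 8 mm further +x than planned (top crop, centre y about 207, base x about 134). I'll shift the regrasp to match.

step_arm(
  increments=[
    [[0.8, 9, 7, 0, 0, 0, 0], [0.8, 9, 7, 20, 0, 0, 0], [0.8, 9, 7, 50, 0, 0, 0], [0.8, 9, 7, 80, 0, 0, 0], [0.8, 9, 7, 105, 0, 0, 0], [0.8, 8, 7, 118, 0, 0, 0], [0.8, 7, 7, 121, 0, 0, 0], [0.8, 7, 7, 121, 0, 0, 0], [0.8, 7, 7, 121, 0, 0, 0]],
  ],
)

```text
t: 43.22
eef_pos: [0.5528, -0.1432, 0.0179]
tool_rot: [0.298, 0.641, 0.641, -0.298]
contact_force: [0.5, 0.6, 0.9]
gripper_width: 0.9
grasp_force: 0.0
```

step_arm(
  increments=[
    [[-1, 0, 0, 0, 0, 0, 0], [-1, 0, 0, 0, 0, 0, 0], [-1, 0, 0, 0, 0, 0, 0], [-1, 0, 0, 0, 0, 0, 0], [-1, 0, 0, 0, 0, 0, 0]],
  ],
  force=35,
)

```text
t: 43.63
eef_pos: [0.5531, -0.1424, 0.0182]
tool_rot: [0.299, 0.64, 0.642, -0.298]
contact_force: [-0.5, 2.6, 5.9]
gripper_width: 0.719
grasp_force: 36.5
```

```bash
python3 -c "
from place import *
setup(-.104,6,(.53,.125),.062)"
```

```text
t 43.6 now [ 0.5531 -0.1424  0.0182] q [ 0.03  0.83 -0.43  1.95  1.21  1.3  -1.25] w 0.72 F [-0.5  2.6  5.9]
  inc [-107.1    0.   -90.1] [0. 0. 0.] rows>= 4
  inc [  19.   -22.7 -196.2] [-0.  45.   0.1] rows>= 7
  inc [ 1.300e+02 -1.000e-01  1.285e+02] [-0.1 51.   0.1] rows>= 8
check axis [ 8.38509252e-17  1.10157964e-16 -1.00000000e+00]
```

step_arm(
  increments=[
    [[-1, -15, 0, -12, 0, 0, 0], [-1, -45, 0, -38, 0, 0, 0], [-1, -75, 0, -62, 0, 0, 0], [-1, -107, 0, -90, 0, 0, 0], [-1, -107, 0, -90, 0, 0, 0]],
  ],
)

```text
t: 44.05
eef_pos: [0.5556, -0.1421, 0.1641]
tool_rot: [0.301, 0.642, 0.64, -0.295]
contact_force: [1.0, -0.4, -1.0]
gripper_width: 0.719
grasp_force: 38.6
```

step_arm(
  increments=[
    [[-1, 3, -3, -30, 0, 6, 0], [-1, 6, -6, -60, 0, 12, 0], [-1, 9, -10, -90, 0, 18, 0], [-1, 12, -13, -120, 0, 25, 0], [-1, 15, -16, -150, 0, 32, 0], [-1, 18, -20, -180, 0, 39, 0], [-1, 19, -23, -196, 0, 45, 0], [-1, 19, -23, -196, 0, 45, 0], [-1, 19, -23, -196, 0, 45, 0]],
  ],
)

```text
t: 44.8
eef_pos: [0.5291, 0.0167, 0.2685]
tool_rot: [0.031, 0.707, 0.706, -0.032]
contact_force: [0.1, -0.5, -2.1]
gripper_width: 0.717
grasp_force: 38.8
```

step_arm(
  increments=[
    [[-1, 18, 0, 5, 0, 7, 0], [-1, 36, 0, 15, 0, 14, 0], [-1, 54, 0, 30, 0, 21, 0], [-1, 72, 0, 50, 0, 28, 0], [-1, 90, 0, 70, 0, 35, 0], [-1, 108, 0, 95, 0, 42, 0], [-1, 120, 0, 115, 0, 48, 0], [-1, 130, 0, 128, 0, 51, 0], [-1, 130, 0, 128, 0, 51, 0], [-1, 130, 0, 128, 0, 51, 0]],
  ],
)

```text
t: 45.63
eef_pos: [0.5269, 0.1375, 0.1276]
tool_rot: [-0.28, 0.651, 0.651, 0.274]
contact_force: [0.3, 0.9, -1.1]
gripper_width: 0.72
grasp_force: 38.8
```

step_arm(
  increments=[
    [[-1, 0, 0, 0, 0, 0, 0], [-1, 0, 0, 0, 0, 0, 0]],
  ],
)

```text
t: 45.8
eef_pos: [0.5295, 0.1375, 0.131]
tool_rot: [-0.276, 0.65, 0.652, 0.276]
contact_force: [0.0, 0.3, -2.0]
gripper_width: 0.719
grasp_force: 38.8
```

```bash
python3 -c "
from place import *
to((.53,.125,.090))"
```

```text
base at [0.52963579 0.12405834 0.16823854]
t 45.8 now [0.5295 0.1375 0.131 ] q [ 0.83  0.79 -1.02  1.98 -0.24  0.68  0.17] w 0.72 F [ 0.   0.3 -2. ]
  inc [-55.4   0.4  55.2] [-0.2  0.2  0.1] rows>= 2
```

step_arm(
  increments=[
    [[-1, -18, 0, 18, 0, 0, 0], [-1, -36, 0, 36, 0, 0, 0], [-1, -46, 0, 46, 0, 0, 0], [-1, -52, 0, 52, 0, 0, 0], [-1, -55.5, 0, 55.5, 0, 0, 0], [-1, -56.5, 0, 56.5, 0, 0, 0], [-1, -56.5, 0, 56.5, 0, 0, 0], [-1, -56.5, 0, 56.5, 0, 0, 0]],
  ],
)

```text
t: 46.47
eef_pos: [0.5287, 0.1405, 0.053]
tool_rot: [-0.278, 0.649, 0.651, 0.277]
contact_force: [-2.5, 1.9, 8.2]
gripper_width: 0.718
grasp_force: 39.7
```

```bash
python3 -c "
from place import *
to((.53,.125,.088))"
```

```text
base at [0.52886278 0.12688618 0.0901363 ]
t 46.5 now [0.5287 0.1405 0.053 ] q [ 0.78  0.92 -0.95  1.99 -0.19  0.56  0.22] w 0.72 F [-2.5  1.9  8.2]
  inc [-2.9  1.3  0.1] [-0.3 -0.1  0. ] rows>= 1
```

In contact (8 N). I'll release, retreat and look.

step_arm(
  increments=[
    [[-0.2, 0, 0, 0, 0, 0, 0], [0.5, 0, 0, 0, 0, 0, 0], [0.7, 0, 0, 0, 0, 0, 0], [0.7, 0, 0, 0, 0, 0, 0], [0.7, 0, 0, -25, 0, 0, 0], [0.7, 0, 0, -60, 0, 0, 0], [0.7, 0, 0, -100, 0, 0, 0], [0.7, 0, 0, -135, 0, 0, 0], [0.7, 0, 0, -170, 0, 0, 0], [0.7, 0, 0, -190, 0, 0, 0]],
  ],
)

```text
t: 47.3
eef_pos: [0.5308, -0.0028, 0.1836]
tool_rot: [-0.275, 0.653, 0.65, 0.277]
contact_force: [0.6, -0.3, -0.3]
gripper_width: 0.849
grasp_force: 0.0
```

step_arm(
  increments=[
    [[-0.2, 25, 0, -30, 0, -7, 0], [-0.4, 40, 0, -40, 0, -14, 0], [-0.4, 50, 0, -50, 0, -21, 0], [-0.4, 50, 0, -50, 0, -28, 0], [-0.4, 50, 0, -50, 0, -35, 0], [-0.4, 50, 0, -50, 0, -42, 0], [-0.4, 50, 0, -50, 0, -45, 0], [-0.4, 50, 0, -50, 0, -45, 0]],
  ],
)

```text
t: 47.97
eef_pos: [0.5294, 0.0039, 0.2538]
tool_rot: [-0.005, 0.705, 0.71, 0.006]
contact_force: [-0.1, 0.3, 0.7]
gripper_width: 0.3
grasp_force: 0.0
```

Run:
```python
from h import *
snap('top','top14'); snap('side','side14'); plan([])
a=cv2.imread('pics/top14.png')[90:290,100:400];b=cv2.imread('pics/side14.png')[80:320,140:440]
cv2.imwrite('pics/m14.png',np.hstack([cv2.resize(a,(400,267)),cv2.resize(b,(400,320))[:267]]) if 0 else np.vstack([cv2.resize(a,(450,300)),cv2.resize(b,(450,300))]))
```

```text
t 48.1 now [0.5292 0.     0.2522] q [ 0.59  0.33 -0.84  1.83  0.25  1.1  -0.34] w 0.3 F [-0.1 -1.1 -0.7]
```

View pics/m14.png

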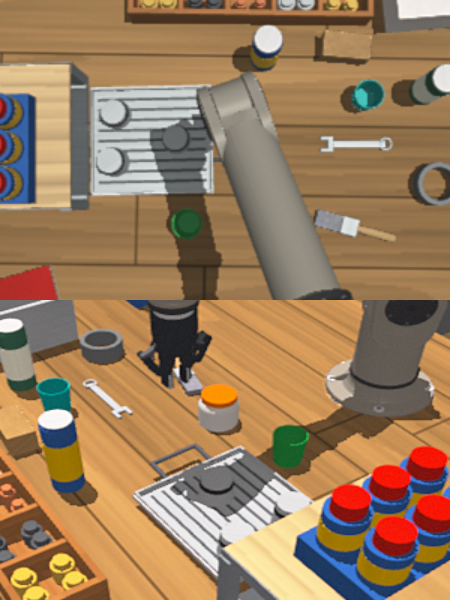

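All three beakers stand mouth-down on the tray floor. In the top half of the picture they are at (115,115), (110,162) and (175,138). The bench items are in place. Now I'll push the bar home with shut fingers, leaned away from the rack.

Run:
```python
from h import *
from path import *
Q=lean(90,25)
plan([((.534,-.09,.15),Q),((.534,-.085,.028),Q)])
for k in np.linspace(0,1,4): pass
for r in run([((.534,-.09,.15),90,25,0),((.534,-.09,.04),90,25,0),((.53,.1,.04),90,25,0),((.525,.25,.04),90,25,0)],bot.get_obs()['q']): print(*r)
```

```text
t 48.1 now [0.5292 0.     0.2522] q [ 0.59  0.33 -0.84  1.83  0.25  1.1  -0.34] w 0.3 F [-0.1 -1.1 -0.7]
  inc [-92.    4.9 100.5] [-0.1 23.9  0. ] rows>= 4
  inc [-47.    0.  112.7] [0. 0. 0.] rows>= 3
0.0 [ 0.93  0.67 -0.9   1.87  0.11  0.92  0.06]
0.0 [ 0.86  0.82 -0.79  1.92  0.2   0.73  0.06]
0.0 [ 0.54  0.76 -0.78  2.03  0.13  0.53 -0.19]
0.0 [ 0.23  0.73 -0.72  2.02  0.08  0.42 -0.4 ]
```

step_arm(
  increments=[
    [[-1, -40, 2, 0, 0, 0, 0], [-1, -70, 5, 20, 0, 7, 0], [-1, -92, 5, 50, 0, 14, 0], [-1, -92, 5, 80, 0, 21, 0], [-1, -92, 5, 100, 0, 24, 0], [-1, -92, 5, 100, 0, 24, 0], [-1, -92, 5, 100, 0, 24, 0]],
  ],
)

```text
t: 48.65
eef_pos: [0.533, -0.0924, 0.1491]
tool_rot: [-0.156, 0.692, 0.688, 0.153]
contact_force: [0.1, 1.0, 0.2]
gripper_width: 0.0
grasp_force: 0.0
```

step_arm(
  increments=[
    [[-1, -16, 0, 38, 0, 0, 0], [-1, -31, 0, 75, 0, 0, 0], [-1, -43, 0, 103, 0, 0, 0], [-1, -47, 0, 113, 0, 0, 0], [-1, -47, 0, 113, 0, 0, 0], [-1, -47, 0, 113, 0, 0, 0]],
  ],
)

```text
t: 49.15
eef_pos: [0.5354, -0.0842, 0.0305]
tool_rot: [-0.153, 0.69, 0.691, 0.153]
contact_force: [-0.4, -0.7, 1.6]
gripper_width: 0.001
grasp_force: 0.0
```

Run:
```python
from h import *
Q=lean(90,25)
plan([((.534,-.03,.028),Q),((.527,.17,.028),Q)])
```

```text
t 49.1 now [ 0.5354 -0.0842  0.0305] q [ 0.86  0.77 -0.77  1.9   0.13  0.74  0.13] w 0.0 F [-0.4 -0.7  1.6]
  inc [48.1 -1.3 25.2] [ 0.  -0.   0.1] rows>= 2
  inc [181.3  -7.   84.5] [0. 0. 0.] rows>= 5
```

step_arm(
  increments=[
    [[-1, 18, -1, 8.5, 0, 0, 0], [-1, 36, -1, 17, 0, 0, 0], [-1, 42, -1, 19.5, 0, 0, 0], [-1, 45, -1, 21, 0, 0, 0], [-1, 49, -1, 23, 0, 0, 0], [-1, 53, -1.5, 24.7, 0, 0, 0], [-1, 57, -1.5, 26.6, 0, 0, 0], [-1, 62, -2, 29, 0, 0, 0], [-1, 67, -2, 31.3, 0, 0, 0], [-1, 73, -2, 34, 0, 0, 0]],
  ],
)

```text
t: 49.98
eef_pos: [0.5316, -0.0055, 0.0279]
tool_rot: [-0.154, 0.691, 0.69, 0.152]
contact_force: [-1.5, -3.4, 0.5]
gripper_width: 0.003
grasp_force: 1.5
```

step_arm(
  increments=[
    [[-1, 7, 0, 3.3, 0, 0, 0], [-1, 15, 0, 7, 0, 0, 0], [-1, 23, -1, 10.7, 0, 0, 0], [-1, 31, -1, 14.5, 0, 0, 0], [-1, 39, -1, 18.2, 0, 0, 0], [-1, 47, -1.5, 22, 0, 0, 0], [-1, 55, -2, 25.7, 0, 0, 0], [-1, 63, -2, 29.4, 0, 0, 0], [-1, 71, -2.5, 33.1, 0, 0, 0], [-1, 79, -3, 36.9, 0, 0, 0]],
  ],
)

```text
t: 50.82
eef_pos: [0.5285, 0.0834, 0.0281]
tool_rot: [-0.154, 0.691, 0.69, 0.152]
contact_force: [0.3, -2.1, -5.3]
gripper_width: 0.002
grasp_force: 2.6
```

Run:
```python
from h import *
plan([((.527,.17,.030),lean(90,25))])
snap('top','top15'); snap('side','side15')
a=cv2.imread('pics/top15.png')[90:290,50:350];b=cv2.imread('pics/side15.png')[120:320,180:480]
cv2.imwrite('pics/m15.png',np.vstack([cv2.resize(a,(450,300)),cv2.resize(b,(450,300))]))
```

```text
t 50.8 now [0.5285 0.0834 0.0281] q [ 0.59  0.73 -0.78  2.01  0.09  0.55 -0.12] w 0.0 F [ 0.3 -2.1 -5.3]
  inc [79.3 -1.5 35. ] [-0.1 -0.  -0.1] rows>= 3
```

View pics/m15.png

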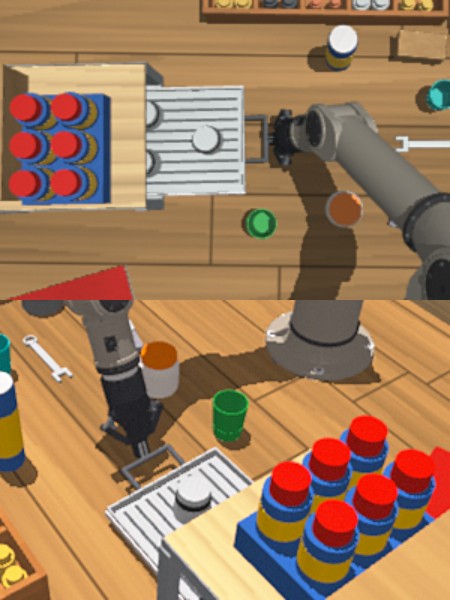

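The tray is sliding in with all beakers standing (bar pushed at its middle). I'll continue.

step_arm(
  increments=[
    [[-1, 7, 0, 3.3, 0, 0, 0], [-1, 15, 0, 7, 0, 0, 0], [-1, 23, -1, 10.7, 0, 0, 0], [-1, 31, -1, 14.5, 0, 0, 0], [-1, 39, -1, 18.2, 0, 0, 0], [-1, 47, -1.5, 22, 0, 0, 0], [-1, 55, -2, 25.7, 0, 0, 0], [-1, 63, -2, 29.4, 0, 0, 0], [-1, 71, -2.5, 33.1, 0, 0, 0], [-1, 79, -3, 36.9, 0, 0, 0]],
  ],
)

```text
t: 51.75
eef_pos: [0.5263, 0.1707, 0.0285]
tool_rot: [-0.154, 0.691, 0.69, 0.153]
contact_force: [3.0, -3.9, -1.1]
gripper_width: -0.003
grasp_force: 1.7
```

step_arm(
  increments=[
    [[-1, 7, 0, 3.3, 0, 0, 0], [-1, 14, 0, 6.5, 0, 0, 0], [-1, 21, -1, 9.8, 0, 0, 0], [-1, 28, -1, 13, 0, 0, 0], [-1, 34, -1, 15.9, 0, 0, 0], [-1, 39, -1.5, 18.2, 0, 0, 0], [-1, 43, -1.5, 20, 0, 0, 0], [-1, 46, -2, 21.5, 0, 0, 0], [-1, 49, -2, 23, 0, 0, 0], [-1, 51, -2, 23.8, 0, 0, 0]],
  ],
)

```text
t: 52.58
eef_pos: [0.5236, 0.2265, 0.0284]
tool_rot: [-0.154, 0.691, 0.69, 0.152]
contact_force: [1.3, -2.2, -1.3]
gripper_width: -0.002
grasp_force: 1.5
```

step_arm(
  increments=[
    [[-1, 2, 0, 1, 0, 0, 0], [-1, 4, 0, 2, 0, 0, 0], [-1, 6, 0, 3, 0, 0, 0], [-1, 8, 0, 3.8, 0, 0, 0], [-1, 10, 0, 4.7, 0, 0, 0], [-1, 12, -0.5, 5.6, 0, 0, 0], [-1, 14, -0.5, 6.5, 0, 0, 0], [-1, 16, -0.5, 7.5, 0, 0, 0], [-1, 18, -0.5, 8.4, 0, 0, 0], [-1, 19, -0.5, 8.9, 0, 0, 0]],
  ],
)

```text
t: 53.42
eef_pos: [0.523, 0.2465, 0.028]
tool_rot: [-0.154, 0.691, 0.69, 0.152]
contact_force: [-1.5, -8.5, 1.7]
gripper_width: 0.002
grasp_force: 3.2
```

step_arm(
  increments=[
    [[-1, 1, 0, 0.5, 0, 0, 0], [-1, 2, 0, 1, 0, 0, 0], [-1, 3, 0, 1.4, 0, 0, 0], [-1, 4, 0, 1.9, 0, 0, 0], [-1, 4, 0, 1.9, 0, 0, 0], [-1, 4, 0, 1.9, 0, 0, 0]],
  ],
)

```text
t: 53.92
eef_pos: [0.5231, 0.2472, 0.0268]
tool_rot: [-0.153, 0.692, 0.689, 0.15]
contact_force: [-0.7, -14.7, 1.9]
gripper_width: 0.0
grasp_force: 6.2
```

step_arm(
  increments=[
    [[-1, 2, 0, 1, 0, 0, 0], [-1, 4, 0, 1.9, 0, 0, 0], [-1, 6, 0, 2.8, 0, 0, 0], [-1, 6, 0, 2.8, 0, 0, 0]],
  ],
)

```text
t: 54.25
eef_pos: [0.5234, 0.2484, 0.0248]
tool_rot: [-0.151, 0.694, 0.688, 0.147]
contact_force: [-1.5, -28.9, 3.0]
gripper_width: -0.003
grasp_force: 12.4
```

step_arm(
  increments=[
    [[-1, -10, 0, -5, 0, 0, 0], [-1, -30, 0, -14, 0, 0, 0], [-1, -50, 0, -25, 0, 0, 0], [-1, -60, 0, -60, 0, 0, 0], [-1, -60, 0, -100, 0, 0, 0], [-1, -60, 0, -140, 0, 0, 0], [-1, -60, 0, -180, 0, 0, 0], [-1, -60, 0, -220, 0, 0, 0], [-1, -60, 0, -220, 0, 0, 0]],
  ],
)

```text
t: 55.0
eef_pos: [0.5284, 0.1088, 0.2087]
tool_rot: [-0.15, 0.691, 0.689, 0.156]
contact_force: [1.3, 1.1, -0.4]
gripper_width: -0.002
grasp_force: 0.0
```

Run:
```python
from h import *
snap('top','top16'); snap('side','side16')
a=cv2.imread('pics/top16.png')[90:290,50:400];b=cv2.imread('pics/side16.png')[80:320,130:480]
cv2.imwrite('pics/m16.png',np.vstack([cv2.resize(a,(525,300)),cv2.resize(b,(437,300))[:, :] if 0 else cv2.resize(b,(525,300))]))
```

```text
(no output)
```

View pics/m16.png

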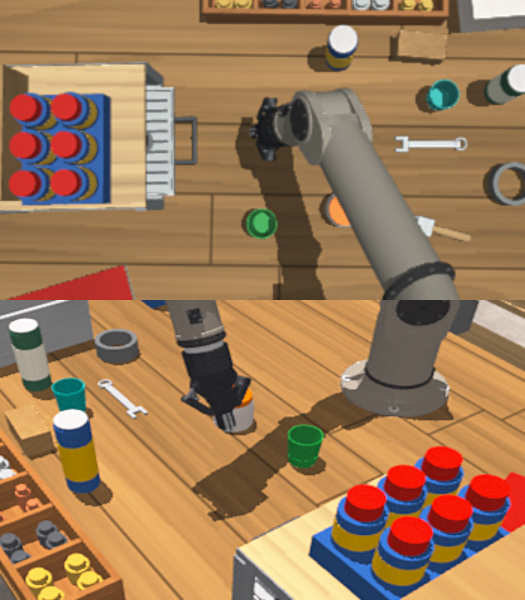

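The lip and bar are in, and the arm is clear. I'll check the lip position and hand in.

Run:
```python
from h import *
print([atz('top16',50+x/1.5-.3,90+y/1.5-.3,z).round(4) for x,y,z in((174,140,.041),(196,140,.043))])
print(bot.get_obs()['contact_force']); print(bot.hand_in())
```

```text
[array([0.5239, 0.3039, 0.041 ]), array([0.5244, 0.2529, 0.043 ])]
[ 0.47300044  0.43780496 -1.1781015 ]
the job is handed in; nothing more can be done
None
```

The job is handed in: all three steel beakers on the bench (one tall, two short) stand mouth-down on the tray floor, and the tray is pushed fully home with its front lip measured at y = 0.304 m, the home position; the other bench items were left where they were.

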